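# Load a kiln shelf for the glaze firing

## Robot

A 6-joint arm with a two-finger parallel gripper is mounted at the origin on the work surface. World frame = base frame: x ahead of the robot, y to its left, z up, the work surface at z = 0. Lengths are in m, angles in degrees, forces in N, time in s.
With the tool pointing down it reaches from about 0.3 to 0.75 m from the base axis. Payload 8.5 kg.
Tool frame: the origin (TCP) lies midway between the tips of the shut fingers; the grasp point (between the pads) lies env.tcp_to_grasp behind it (env.tcp_to_grasp is the distance from the TCP to the grasp point, in m); z points along the fingers, y is the line along which they close (so a half turn about z gives the same grasp; the last joint's range is limited). The gripper opens to 85 mm and grips with 20 to 120 N. Pads are 22 mm wide; open, the fingers measure 114 mm over their backs; the gripper's body (76 mm by 85 mm) begins 54 mm behind the grasp point. The pads swing forward as they close: fully open they stand 13 mm farther back than shut.
Start: joints at [64.039, 21.807, 74.336, -0, 83.858, -12.336], TCP at [0.13, 0.535, 0.231] pointing down, gripper open.
Joint ranges: [-178.18, 178.18], [-50.72, 133.34], [12.68, 142.11], [-81.47, 261.47], [9.98, 163.14], [-165.26, 165.26]. Speed limits (degrees/s): [136.94, 136.94, 180, 180, 180, 180].

## Interface

Orientations are given as a 3x3 rotation matrix whose columns are the frame's x, y, z axes.
In Python, from rig import observe, optics, job, env gives the robot as it stands. The module is installed in compiled form; this text tells all that it offers.
- The arm moves only by the shell command python3 -m jog 'ROWS' [FORCE]. ROWS is JSON, a list of rows, each a list of 7 numbers: the turn, a rotation vector about the tool's x, y, z in rad, then the shift along the tool's x, y, z in m, then the opening in per cent of the stroke, from 0 (shut) to 100 (fully open). A call has 1 to 10 rows; each row shifts and turns the commanded pose from where the row before left it, along the tool's axes as they then stand; what a row does not reach is not made up. A row lasts 1/8 s, in which the tool goes at most 62.5 mm and 10.7 degrees, less where a joint would pass 70% of its speed; a pose out of reach is approached as far as the arm can. A call is refused whole if a number of a shift passes 0.0625 or a number of a turn 0.188, either way. A call with a gripper value outside its range is refused whole. The fingers move at their own pace and stop on an object; FORCE is the grip in N (left out, the last holds). Time passes only in rows, so rows that do not move let the fingers close. It gives the time, the measured TCP pose, the force, the opening and the grip force at its end, in the units of the state.
- observe(): the state, without advancing time (a new reading comes with each control period).
- optics.get_image(name): name is "side" or "top"; returns a dict with "pixels" (420x560x3 uint8, red, green, blue), "mtx" (3x3 intrinsics, pixels), "rvec" (rotation vector, rad) and "tvec" (3), from world to camera coordinates, as OpenCV has them. Camera axes: x right, y down, z forward; pixel columns grow to the right and rows downward; lengths in m; the calibration is good to about 2 mm. A picture is of the moment at which its call begins. There is no depth.
- job.close_job(): hands the job in; it is judged then, once.
The state is a dict: "time_s": time; "q": joint angles; "qvel": joint speeds; "joint_efforts": joint torques, N m; "position": TCP position; "tool_rot": TCP orientation; "ft_force": force on the tool from outside, world axes, zero at the start; "wrist_torque": the same for the moment, N m; "grip_width": finger opening in m; "gripper_force": force on a finger pad.
Only numpy, scipy, OpenCV 4.12 (cv2) and the standard library are available. Lean on these libraries where they do the work, as an engineer would, in place of code of your own. Each camera call takes 0.05 s, during which the arm holds its last target. There are 200 camera calls.

## Task

Load this kiln shelf so that the next shelf can go on top: one tall post already stands in a corner, so stand one of the two matching loose posts in the other corner of that same short end and the other at the middle of the opposite short end, each about 10 mm in from the shelf's edges. Set the stilt in the middle of the shelf with the teal vase centred upright on top of it, and in front of the vase stand the cone pack along the middle of the near long edge, parallel to it and about 10 mm in. Keep the vase upright, do not shift the post and cup that already stand on the shelf, and leave the short round post and the speckled vase where they are.

Things in the scene. Friction and masses are not known exactly. Their poses are not given: they have to be found in the camera images.
- shelf: the kiln shelf to load: flat rectangular slab with a white-washed top, lying on the bench and not moving when touched, 220 mm (x) by 300 mm (y), 16 mm thick; origin at the centre of its underside, so its top is at +16 mm; its y axis runs along the long edges, its x axis points away from the robot (the slab may be turned a little), so the near long edge is at x = -110 mm and the short ends are at y = +150 and -150 mm
- post_a: the first post, already standing on the shelf in one of its corners, 10 mm in from both edges (its centre 81 mm from the shelf's middle in x and 121 mm in y; which corner differs from start to start: far left or near right); a plain square buff kiln post, 38 x 38 mm, 125 mm tall, standing on end; origin at the centre of its underside, z up its length, x and y square to its sides
- post_b: one of the two loose tall posts on the bench, the same as post_c (either may take either place): plain square buff kiln post, 38 x 38 mm, 125 mm tall, standing on end; origin at the centre of its underside, z up its length, x and y square to its sides
- post_c: the other loose tall post, the same as post_b: plain square buff kiln post, 38 x 38 mm, 125 mm tall, standing on end; origin at the centre of its underside, z up its length, x and y square to its sides
- stilt: red-brown three-armed star stilt, 22 mm high: three arms at 120 degrees, each 10 mm wide, from the centre out to 25 mm, the first along its x axis, between 5 and 15 mm above its underside; near the end of each arm, 20 mm from the centre, a 7 mm pin reaches from the underside up to 22 mm; origin at the centre of its underside. An arm can be gripped across its 10 mm width
- vase: teal-green bud vase, 95 mm tall, round: flat foot 56 mm across, belly 62 mm across at 26 mm height, narrowing from there to a neck 21 to 24 mm across between 60 and 88 mm height, lip 26 mm across at the top; origin at the centre of its underside, z up
- cone_pack: cone pack: brown clay bar 26 mm (x) by 84 mm (y), 22 mm high, with three slim pastel cones (up to 15 mm thick at the foot) in a row along it that reach 55 mm above its underside; origin at the centre of its underside, y along the bar
- cup: small blue cup, 54 mm across at the rim, 72 mm tall, already standing in the shelf's corner diagonally opposite the first post; origin at the centre of its underside; stays where it is
- short_post: a short round post, reddish, 40 mm across, 60 mm tall, upright on the bench; origin at the centre of its underside; not needed here
- speckled_vase: a second bud vase of the same shape and size as the teal one, but cream with dark specks; origin at the centre of its underside; not needed here
Mind the look-alikes: they are no part of the job. What is shaped like the post_c but blue or yellow is not meant. Leave any yellow look-alike of the stilt alone.

How it is judged:
By the outcome, as a careful person would: the job done as asked, in the order asked, and still so for the second after the job is handed in, with the robot touching nothing.
It also fails if it takes over 125 s, if anything falls off the work surface, if the arm or the gripper's body presses on something with over 40 N, if the wrist force passes 120 N, or if a joint passes its speed limit or range.

## Working session

There is one attempt and no reset: what is moved stays moved. The work goes in short steps, Python scripts to look and compute and a shell command to move; the robot and the scene stay as the last step left them, time stands still between calls to the robot, and variables do not carry over. Pictures are saved under pics/ and viewed, at most 17 in all, crops included, and the job is handed in when it is done.

```bash
mkdir -p pics
cat > h.py <<'E'
from rig import observe, optics, job, env
import numpy as np, cv2
def shot(n,f):
    d=optics.get_image(n); cv2.imwrite('pics/'+f,d['pixels'][:,:,::-1]); return d
def cal(n):
    import json,os
    return json.load(open(f'cal_{n}.json'))
def save(n,f):
    d=shot(n,f); import json
    json.dump({k:np.array(d[k]).tolist() for k in('mtx','rvec','tvec')},open(f'cal_{n}.json','w'))
    return d
def ray(n,px):
    c=cal(n);K=np.array(c['mtx']);R=cv2.Rodrigues(np.array(c['rvec'],float))[0];t=np.array(c['tvec'],float).ravel()
    o=-R.T@t; d=R.T@np.linalg.inv(K)@np.array([px[0],px[1],1.]); return o,d
def at(n,px,z):
    o,d=ray(n,px); return (o+d*(z-o[2])/d[2])
def proj(n,P):
    c=cal(n);return cv2.projectPoints(np.array(P,float).reshape(-1,1,3),np.array(c['rvec'],float),np.array(c['tvec'],float),np.array(c['mtx'],float),None)[0].reshape(-1,2)
E
python3 - <<'E'
from h import *
for n in('top','side'):
    save(n,n+'0.png'); print(n,ray(n,(280,210)),cal(n)['mtx'])
s=observe();print(s, env.tcp_to_grasp)
E
```

```text
top (array([0.41204191, 0.00652706, 1.30481103]), array([ 0.08140114,  0.01901996, -0.99652725])) [[446.2168969804547, 0.0, 278.32367991352925], [0.0, 446.2168969804547, 207.16578691755248], [0.0, 0.0, 1.0]]
side (array([0.12453218, 0.98583887, 0.94270956]), array([ 0.2695751 , -0.69881138, -0.66288232])) [[544.0663142037052, 0.0, 275.5494049145736], [0.0, 544.0663142037052, 199.76155257395519], [0.0, 0.0, 1.0]]
{'time_s': 0.1, 'q': array([ 6.40374576e+01,  2.18371155e+01,  7.43782805e+01,  3.42713110e-04,
        8.38602650e+01, -1.23363520e+01]), 'qvel': array([ 0.00473618, -0.02752007, -0.23090645, -0.0825598 ,  0.0131733 ,
       -0.00851052]), 'joint_efforts': array([ 5.05356293e-03, -4.49217331e+01, -2.31652343e+01, -1.10831304e-04,
        3.66458116e-03,  2.42711212e-05]), 'position': array([0.12946002, 0.53427443, 0.23078621]), 'tool_rot': array([[-9.71853178e-01,  2.35586629e-01, -5.83454458e-04],
       [ 2.35587176e-01,  9.71852499e-01, -1.18466178e-03],
       [ 2.87941198e-04, -1.28877170e-03, -9.99999128e-01]]), 'ft_force': array([0.93515035, 0.2481789 , 0.32448798]), 'wrist_torque': array([ 0.06814069,  0.02449954, -0.04821723]), 'gripper_force': 0.0, 'grip_width': 0.0852881357022056} 0.0187
```

View pics/top0.png

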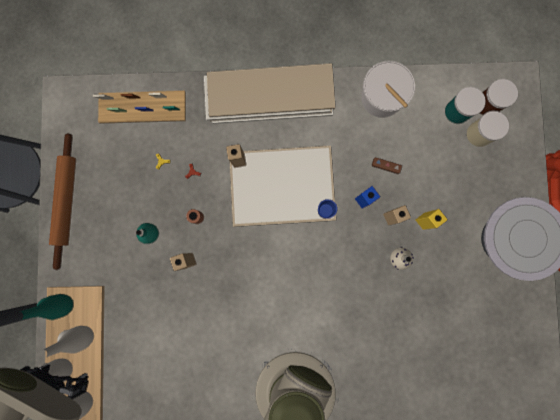

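View pics/side0.png

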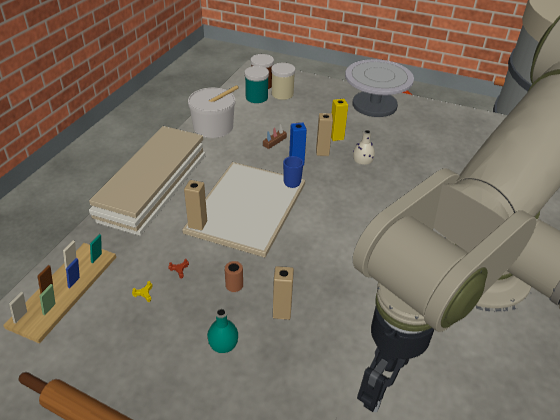

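The top view has up = +x and left = +y. Post_a is at the far left (236,155) and the cup near right (327,209). Loose buff posts are at (180,262) and (398,215). The red stilt is at (193,171), the teal vase at (147,233), the cone pack at (387,165). The side view agrees; the blue, yellow and speckled pieces are decoys.

Run:
```python
from h import *
im=cv2.imread('pics/top0.png')
def crop(x,y,w,h,s,f):
    c=cv2.resize(im[y:y+h,x:x+w],None,fx=s,fy=s,interpolation=cv2.INTER_CUBIC)
    c=cv2.convertScaleAbs(c,alpha=1.4)
    for g in range(0,w,10): cv2.line(c,(g*s,0),(g*s,6 if g%50 else 14),(0,255,255),1)
    for g in range(0,h,10): cv2.line(c,(0,g*s),(6 if g%50 else 14,g*s),(0,255,255),1)
    cv2.imwrite('pics/'+f,c)
crop(130,140,160,120,5,'cl.png') 
crop(300,145,160,120,5,'cr.png')
# colour segmentation
hsv=cv2.cvtColor(im,cv2.COLOR_BGR2HSV)
def seg(name,box,lo,hi):
    x0,y0,x1,y1=box; m=cv2.inRange(hsv[y0:y1,x0:x1],lo,hi)
    n,l,st,c=cv2.connectedComponentsWithStats(m)
    k=1+np.argmax(st[1:,4]); pts=np.argwhere(l==k)[:,::-1].astype(np.float32)+[x0,y0]
    print(name,c[k]+[x0,y0],st[k],cv2.minAreaRect(pts.astype(np.float32))); return pts
seg('shelf',(220,135,345,235),(0,0,140),(180,60,255))
seg('stilt',(180,155,208,190),(0,110,40),(12,255,255))
seg('vase',(130,215,168,250),(70,100,20),(95,255,255))
seg('cone',(365,150,410,180),(0,60,20),(20,255,255))
```

```text
shelf [281.05969486 185.01288698] [  10   10  104   80 6751] ((281.24188232421875, 184.5155487060547), (73.50530242919922, 102.092041015625), 86.5526123046875)
stilt [191.86046512 171.68604651] [ 5  9 16 15 86] ((190.75, 172.75), (14.849242210388184, 12.727920532226562), 45.0)
vase [147.75932203 232.97627119] [  7   8  21  20 295] ((147.0, 232.5), (19.0, 20.0), 90.0)
cone [386.59215686 165.36470588] [  7   7  30  17 255] ((386.4288635253906, 165.22776794433594), (29.46957015991211, 9.48514461517334), 17.35402488708496)
```

View pics/cl.png

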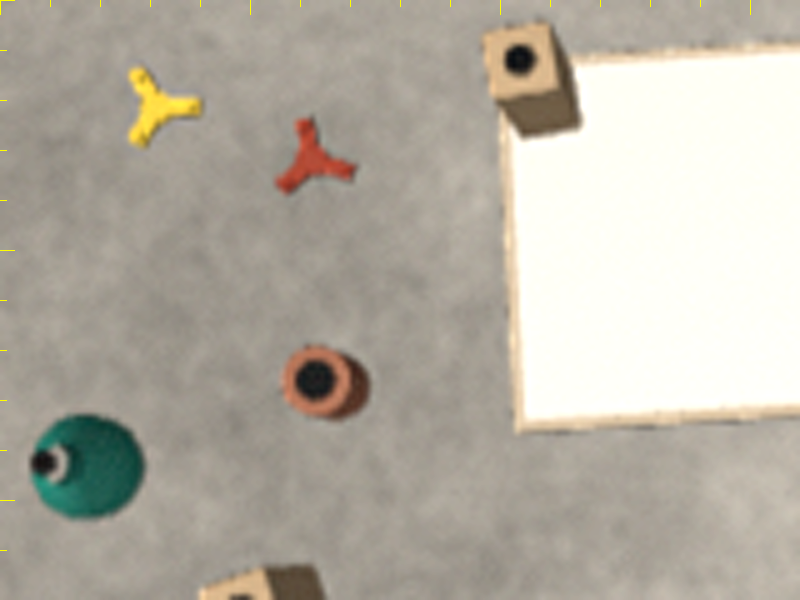

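View pics/cr.png

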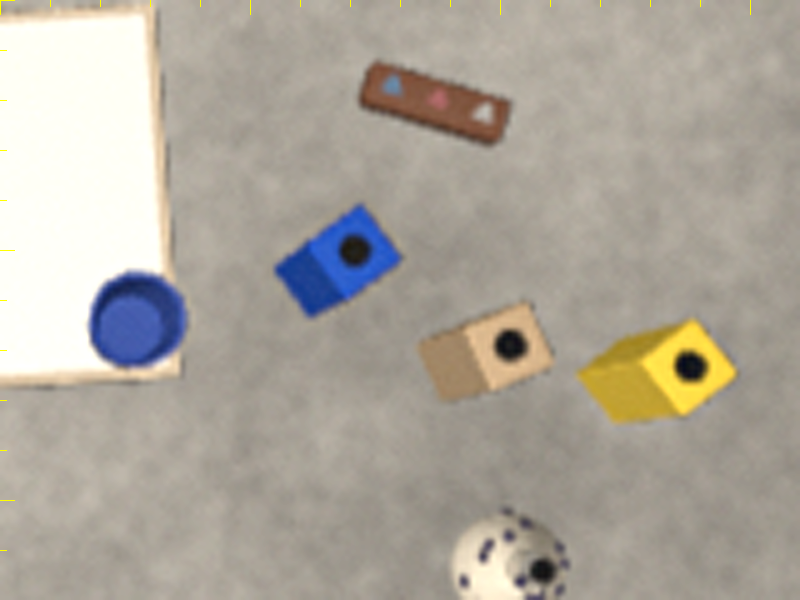

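The left crop shows the stilt arms ending at (305,120), (283,190) and (355,172), the vase belly at (87,466) with its mouth at (43,463), and the post_a top face centred on (521,60). The near-left shelf corner is at (516,432). The right crop shows the post top face at (466,332), (529,302), (554,357), (492,391), the cone pack corners at (374,62), (511,98), (495,144), (360,103), and the shelf corners at (155,8) and (181,376).

```bash
cat > mont.py <<'E'
import cv2,numpy as np
def mont(items,out,s=4,cw=200,chh=300):
    tiles=[]
    for f,x,y,w,h in items:
        im=cv2.imread('pics/'+f); c=cv2.resize(im[y:y+h,x:x+w],None,fx=s,fy=s,interpolation=cv2.INTER_CUBIC)
        tiles.append(cv2.convertScaleAbs(c,alpha=1.4))
    n=4;rows=[np.hstack(tiles[i:i+n]) for i in range(0,len(tiles),n)]
    cv2.imwrite('pics/'+out,np.vstack(rows))
E
python3 - <<'E'
from mont import mont
w,h=50,75
mont([('top0.png',155,225,w,h),('side0.png',260,255,w,h),('side0.png',198,300,w,h),('side0.png',155,240,w,h),
('side0.png',300,100,w,h),('side0.png',250,105,w,h),('side0.png',172,170,w,h),('side0.png',270,145,w,h)],'m0.png')
E
```

```text
(no output)
```

View pics/m0.png

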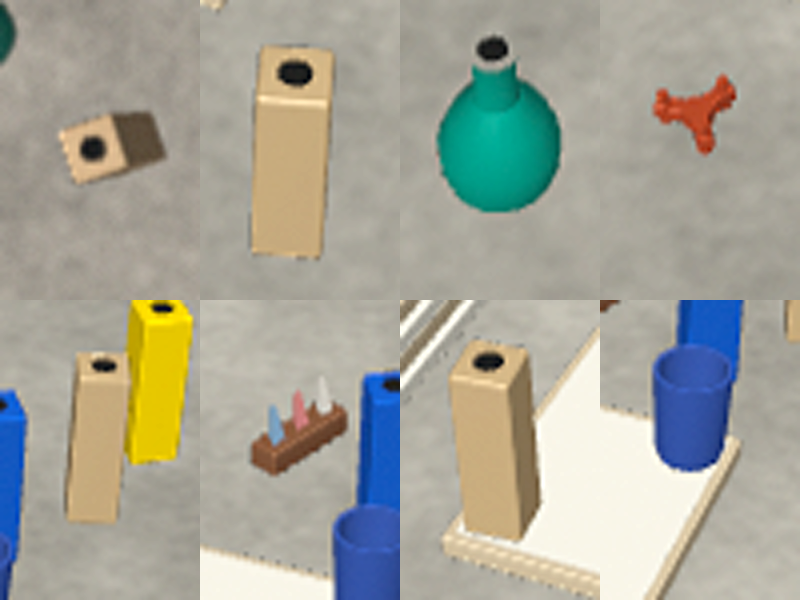

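The montage shows post_b, the vase (mouth 92,49, foot bottom 98,211), the stilt tips, post_c, the cone pack and the corners of post_a, all cleanly visible. Next I fit poses from both views.

```bash
cat > fit.py <<'E'
from h import *
from scipy.optimize import least_squares
def cl(pts,x0,y0,s=5): return [((p[0]+.5)/s-.5+x0,(p[1]+.5)/s-.5+y0) for p in pts]
def fit(name,model,obs,g,sym=90):
    """model: Nx3 points; obs: {cam:[px]} ; nearest association"""
    M=np.array(model,float); best=None
    def res(p,full=False):
        c,s=np.cos(p[2]),np.sin(p[2]); W=np.c_[p[0]+c*M[:,0]-s*M[:,1],p[1]+s*M[:,0]+c*M[:,1],M[:,2]]
        r=[]
        for cam,px in obs.items():
            q=proj(cam,W)
            for o in px:
                d=q-np.array(o); r+=list(d[np.argmin((d**2).sum(1))])
        return np.array(r)
    for a in np.arange(0,sym,sym/12):
        f=least_squares(res,[g[0],g[1],np.radians(a)],loss='soft_l1')
        if best is None or f.cost<best.cost: best=f
    p=best.x; print(name,p[:2].round(4),'yaw',np.degrees(p[2]).round(1)%360,'rms px',np.sqrt((res(p)**2).mean()).round(2)); return p
def box(a,b,z0,z1): return [(sx*a/2,sy*b/2,z) for sx in(-1,1) for sy in(-1,1) for z in(z0,z1)]
E
python3 - <<'E'
from fit import *
L=lambda p:cl(p,130,140); R=lambda p:cl(p,300,145)
S=lambda p,x,y:cl(p,x,y,4)
g=lambda px,z:at('top',px,z)[:2]
sh=fit('shelf',[( .11,.15,.016),(.11,-.15,.016),(-.11,.15,.016),(-.11,-.15,.016)],{'top':L([(516,430)])+R([(155,8),(181,376)])},g((281,185),.016),180)
P=box(.038,.038,0,.125)
fit('post_a',box(.038,.038,.016,.141),{'top':L([(483,34),(548,22),(560,88),(498,98),(524,138),(581,125)]),'side':S([(77,41),(129,47),(117,91),(50,77),(65,229),(119,241)],172,170)},g((236,155),.12))
fit('post_b',P,{'top':cl([(60,130),(114,115),(127,170),(77,183)],155,225,4),'side':S([(62,47),(134,48),(130,105),(57,97),(52,253),(121,258)],260,255)},g((180,262),.12))
fit('post_c',P,{'top':R([(466,332),(529,302),(554,357),(492,391),(418,347),(450,402)]),'side':S([(78,52),(128,54),(65,219),(117,222)],300,100)},g((398,215),.12))
fit('cone',box(.026,.084,0,.022),{'top':R([(374,62),(511,98),(495,144),(360,103)]),'side':S([(78,173),(52,164),(148,130)],250,105)},g((387,165),.02),180)
fit('stilt',[(.023*np.cos(a),.023*np.sin(a),.013) for a in np.radians([0,120,240])],{'top':L([(305,121),(285,189),(353,172)]),'side':S([(61,103),(125,87),(105,146)],155,240)},g((192,172),.015),120)
print('vase top: mouth',at('top',L([(43,463)])[0],.095),'belly',at('top',L([(87,466)])[0],.03),'side mouth',at('side',S([(92,49)],198,300)[0],.095))
print('side belly',at('side',S([(99,146)],198,300)[0],.026))
print('cup rim top',at('top',R([(138,320)])[0],.088))
print('short',at('top',L([(316,381)])[0],.06),'speck mouth',at('top',R([(541,570)])[0],.095))
print('blue,yellow top',at('top',R([(355,250)])[0],.125),at('top',R([(690,366)])[0],.125))
E
```

```text
shelf [0.5891 0.0242] yaw 181.9 rms px 0.52
post_a [0.6657 0.1452] yaw 8.4 rms px 1.13
post_b [0.3781 0.297 ] yaw 108.6 rms px 0.73
post_c [ 0.4913 -0.294 ] yaw 24.1 rms px 1.13
cone [ 0.6436 -0.287 ] yaw 162.8 rms px 1.01
stilt [0.6368 0.2855] yaw 131.9 rms px 0.66
vase top: mouth [0.45866418 0.41798571 0.095     ] belly [0.45891033 0.41458075 0.03      ] side mouth [0.46070949 0.41307027 0.095     ]
side belly [0.45729209 0.41874109 0.026     ]
cup rim top [ 0.5124102  -0.09918353  0.088     ]
short [0.50281661 0.27562004 0.06      ] speck mouth [ 0.37280406 -0.30972554  0.095     ]
blue,yellow top [ 0.5439935  -0.21169793  0.125     ] [ 0.47867712 -0.38444139  0.125     ]
```

```bash
cat >> h.py <<'E'
def go(x,y,z,yaw):
    """tool-axis shift after turning so that tool y points along yaw (deg, mod 180); tool straight down"""
    s=observe(); R=s['tool_rot']; a=np.degrees(np.arctan2(R[1,1],R[0,1]))
    d=(yaw-a+90)%180-90
    k=np.radians(a+d); Y=np.array([np.cos(k),np.sin(k),0]);Z=np.array([0,0,-1.]);X=np.cross(Y,Z)
    D=np.array([x,y,z])-s['position']
    print('t',round(s['time_s'],2),'pos',s['position'].round(4),'yaw',a.round(2),'turn_z rad',(-np.radians(d)).round(4),'shift',np.round([D@X,D@Y,D@Z],4),'tilt',R[:2,2].round(4),'q6',s['q'][5].round(1),'grip',s['grip_width'].round(4),s['gripper_force'],'F',np.round(s['ft_force'],1))
E
python3 - <<'E'
from h import *
im=cv2.imread('pics/top0.png'); g=cv2.GaussianBlur(im,(3,3),0).astype(float).mean(2)
from scipy.ndimage import map_coordinates as mc
def edge(p0,p1,n):  # search across the segment for strongest outer->white crossings
    p0,p1=np.array(p0,float),np.array(p1,float);t=(p1-p0)/np.hypot(*(p1-p0));nn=np.array([t[1],-t[0]]);out=[]
    for s in np.linspace(0,1,n):
        c=p0+s*(p1-p0); k=np.linspace(-5,5,81); q=c+k[:,None]*nn
        v=mc(g,[q[:,1],q[:,0]],order=1); d=np.abs(np.gradient(v)); out.append(np.r_[q[np.argmax(d)]])
    W=np.array([at('top',o,.016)[:2] for o in out]); vx,vy,x,y=cv2.fitLine(W.astype(np.float32),cv2.DIST_HUBER,0,.001,.001).ravel()
    return np.array([x,y]),np.array([vx,vy])
E={'far':edge((255,150.5),(325,147.5),30),'near':edge((240,224),(305,221.5),30),'left':edge((231.3,175),(233,215),20),'right':edge((331.5,155),(333.5,190),20)}
for k,(p,v) in E.items(): print(k,p,np.degrees(np.arctan2(v[1],v[0]))%180)
def X(a,b):
    (p,v),(q,w)=E[a],E[b]; s=np.linalg.solve(np.c_[v,-w],q-p); return p+s[0]*v
C=[X('far','left'),X('far','right'),X('near','right'),X('near','left')];print(np.array(C),'centre',np.mean(C,0),'sizes',[np.hypot(*(C[i]-C[i-3])).round(4) for i in range(4)])
go(.3781,.297,.2,108.6)
E
```

```text
far [0.6941266  0.01657846] 92.08384
near [0.4815742  0.07247163] 92.51594
left [0.56683356 0.16907057] 1.4067799
right [ 0.62823796 -0.11911853] 1.9667909
[[ 0.68846935  0.17205769]
 [ 0.6989757  -0.11668937]
 [ 0.49020088 -0.12385879]
 [ 0.47742617  0.16687492]] centre [0.588768   0.02459611] sizes [np.float32(0.2889), np.float32(0.2089), np.float32(0.291), np.float32(0.2111)]Traceback (most recent call last):
  File "<stdin>", line 16, in <module>
  File "h.py", line 25, in go
    print('t',round(s['time_s'],2),'pos',s['position'].round(4),'yaw',a.round(2),'turn_z rad',(-np.radians(d)).round(4),'shift',np.round([D@X,D@Y,D@Z],4),'tilt',R[:2,2].round(4),'q6',s['q'][5].round(1),'grip',s['grip_width'].round(4),s['gripper_force'],'F',np.round(s['ft_force'],1))
                                                                                                                                                                                                                 ^^^^^^^^^^^^^^^^^^^^^
AttributeError: 'float' object has no attribute 'round'
```

```bash
sed -i "s/s\['grip_width'\].round(4)/round(float(s['grip_width']),4)/" h.py
cat > g.sh <<'E'
python3 -c "from h import *; go($1,$2,$3,$4)"
E
bash g.sh .3781 .297 .2 108.6
```

```text
t 0.1 pos [0.1295 0.5343 0.2308] yaw 76.37 turn_z rad -0.5625 shift [-0.16   -0.3042  0.0308] tilt [-0.0006 -0.0012] q6 -12.3 grip 0.0853 0.0 F [0.9 0.2 0.3]
```

```bash
python3 -m jog '[[0,0,-0.1406,0,0,0,100],[0,0,-0.1406,0,0,0,100],[0,0,-0.1406,0,0,0,100],[0,0,-0.1406,0,0,0,100],[0,0,0,-0.0267,-0.0507,0.005,100],[0,0,0,-0.0267,-0.0507,0.005,100],[0,0,0,-0.0267,-0.0507,0.005,100],[0,0,0,-0.0267,-0.0507,0.005,100],[0,0,0,-0.0267,-0.0507,0.005,100],[0,0,0,-0.0267,-0.0507,0.005,100]]' 40; python3 -m jog '[[0,0,0,0,0,0,100],[0,0,0,0,0,0,100]]'; bash g.sh .3781 .297 .075 108.6
```

```text
time_s: 1.35
position: [0.3794, 0.2958, 0.201]
tool_rot: [[-0.948, -0.319, -0.0], [-0.319, 0.948, -0.0], [0.0, 0.0, -1.0]]
ft_force: [0.3, 1.2, -1.0]
grip_width: 0.0855
gripper_force: 0.0
time_s: 1.6
position: [0.3781, 0.2974, 0.2012]
tool_rot: [[-0.948, -0.319, -0.001], [-0.319, 0.948, -0.0], [0.001, 0.0, -1.0]]
ft_force: [-0.8, 0.9, -1.2]
grip_width: 0.0856
gripper_force: 0.0
t 1.6 pos [0.3781 0.2974 0.2012] yaw 108.57 turn_z rad -0.0005 shift [ 1.000e-04 -4.000e-04  1.262e-01] tilt [-0.0007 -0.    ] q6 -84.5 grip 0.0856 0.0 F [-0.8  0.9 -1.2]
```

```bash
python3 -m jog '[[0,0,0,0,0,0.0315,100],[0,0,0,0,0,0.0315,100],[0,0,0,0,0,0.0315,100],[0,0,0,0,0,0.0315,100],[0,0,0,0,0,0,100],[0,0,0,0,0,0,0],[0,0,0,0,0,0,0],[0,0,0,0,0,0,0],[0,0,0,0,0,0,0],[0,0,0,0,0,0,0]]' 50; python3 -m jog '[[0,0,0,0,0,-0.03,0],[0,0,0,0,0,-0.06,0],[0,0,0,0,0,-0.06,0],[0,0,0,0,0,-0.04,0],[0,0,0,0,0,0,0],[0,0,0,0,0,0,0]]';bash g.sh .5036 .1427 .265 92; python3 -c "
from h import *
shot('side','s1.png');shot('top','t1.png')
from mont import mont
w,h=100,75"
python3 - <<'E'
import cv2,numpy as np
a=cv2.imread('pics/s1.png')[150:350,220:420];b=cv2.imread('pics/t1.png')[180:330,130:330]
a=cv2.resize(a,None,fx=2,fy=2);b=cv2.resize(b,(400,300));b=np.vstack([b,np.zeros((100,400,3),np.uint8)]);cv2.imwrite('pics/m1.png',cv2.convertScaleAbs(np.hstack([a,b]),alpha=1.4))
E
```

```text
time_s: 2.85
position: [0.379, 0.2978, 0.0764]
tool_rot: [[-0.948, -0.319, 0.002], [-0.319, 0.948, 0.002], [-0.003, 0.001, -1.0]]
ft_force: [-1.6, 3.1, 6.6]
grip_width: 0.0375
gripper_force: 50.1
time_s: 3.6
position: [0.3778, 0.297, 0.2642]
tool_rot: [[-0.948, -0.319, -0.002], [-0.319, 0.948, -0.001], [0.002, -0.0, -1.0]]
ft_force: [-0.1, 0.3, -2.3]
grip_width: 0.0376
gripper_force: 50.2
t 3.6 pos [0.3778 0.297  0.2642] yaw 108.59 turn_z rad 0.2896 shift [-0.1203 -0.1586 -0.0008] tilt [-0.0021 -0.001 ] q6 -84.6 grip 0.0376 50.24566054344177 F [-0.1  0.3 -2.3]
```

View pics/m1.png

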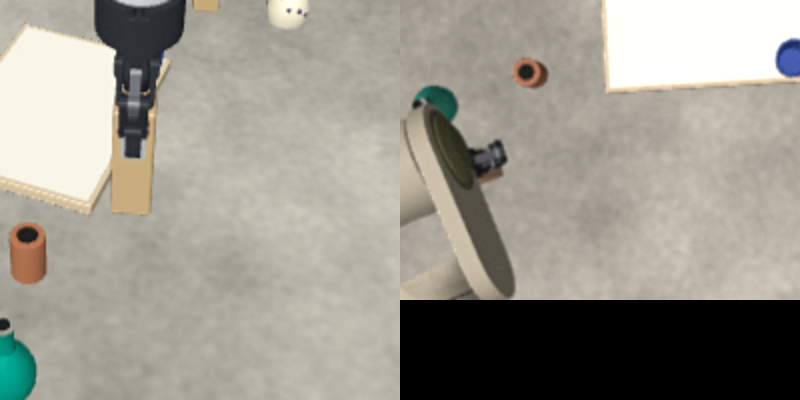

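The post is held straight in the gripper; its bottom edge runs from (112,210) to (151,213), which is side px (276,255) to (295.5,256.5). I check the along-pad offset from that.

Run:
```python
from h import *
s=observe();R=s['tool_rot'];p=s['position'];z=.1878
for o in(-.003,0,.003):
    c=p+R[:,0]*o
    print(o,proj('side',[np.r_[(c+R[:,0]*a+R[:,1]*.019)[:2],z] for a in(-.019,.019)]).round(1).tolist())
```

```text
-0.003 [[272.4, 257.6], [292.4, 258.9]]
0 [[274.0, 257.7], [293.9, 259.0]]
0.003 [[275.5, 257.8], [295.5, 259.1]]
```

```bash
python3 -m jog '[[0,0,0.1448,0,0,0,0],[0,0,0.1448,0,0,0,0],[0,0,0,-0.0305,-0.0397,0,0],[0,0,0,-0.0305,-0.0397,0,0],[0,0,0,-0.0305,-0.0397,0,0],[0,0,0,-0.0305,-0.0397,0,0],[0,0,0,0,0,0,0],[0,0,0,0,0,0,0]]'; bash g.sh .5036 .1427 .0954 92
```

```text
time_s: 4.7
position: [0.5054, 0.143, 0.2643]
tool_rot: [[-0.999, -0.035, -0.002], [-0.035, 0.999, 0.0], [0.002, 0.0, -1.0]]
ft_force: [-0.2, -0.1, -2.6]
grip_width: 0.0375
gripper_force: 52.2
t 4.7 pos [0.5054 0.143  0.2643] yaw 91.99 turn_z rad -0.0001 shift [ 0.0018 -0.0003  0.1689] tilt [-0.0024  0.0002] q6 -89.1 grip 0.0375 52.20989227294922 F [-0.2 -0.1 -2.6]
```

```bash
python3 -m jog '[[0,0,0,0,0,0.055,0],[0,0,0,0,0,0.055,0],[0,0,0,0,0,0.04,0],[0,0,0,0,0,0.017,0],[0,0,0,0,0,0,0],[0,0,0,0,0,0.0025,0],[0,0,0,0,0,0.0015,0],[0,0,0,0,0,0,0]]'; bash g.sh .5036 .1427 .0954 92
```

```text
time_s: 5.7
position: [0.506, 0.1429, 0.0948]
tool_rot: [[-0.999, -0.035, 0.001], [-0.035, 0.999, 0.0], [-0.001, 0.0, -1.0]]
ft_force: [1.1, -0.1, -3.3]
grip_width: 0.0377
gripper_force: 52.1
t 5.7 pos [0.506  0.1429 0.0948] yaw 92.01 turn_z rad 0.0002 shift [ 0.0024 -0.0002 -0.0006] tilt [0.0008 0.0001] q6 -89.2 grip 0.0377 52.097048163414 F [ 1.1 -0.1 -3.3]
```

```bash
python3 -m jog '[[0,0,0,0,0,0.0012,0],[0,0,0,0,0,0.0008,0],[0,0,0,0,0,0,0],[0,0,0,0,0,0,0]]';python3 -m jog '[[0,0,0,0,0,0.0008,0],[0,0,0,0,0,0,0],[0,0,0,0,0,0,0]]'
```

```text
time_s: 6.2
position: [0.506, 0.1429, 0.0926]
tool_rot: [[-0.999, -0.035, 0.001], [-0.035, 0.999, 0.0], [-0.001, 0.0, -1.0]]
ft_force: [-0.0, 0.5, 1.4]
grip_width: 0.0373
gripper_force: 52.4
time_s: 6.58
position: [0.5062, 0.1429, 0.0925]
tool_rot: [[-0.999, -0.035, 0.001], [-0.035, 0.999, -0.0], [-0.001, -0.0, -1.0]]
ft_force: [-2.5, 1.0, 9.7]
grip_width: 0.0373
gripper_force: 53.2
```

```bash
python3 -m jog '[[0,0,0,0,0,0,90],[0,0,0,0,0,0,90],[0,0,0,0,0,0,90],[0,0,0,0,0,0,90],[0,0,0,0,0,-0.03,90],[0,0,0,0,0,-0.06,90],[0,0,0,0,0,-0.06,90],[0,0,0,0,0,-0.03,90],[0,0,0,0,0,0,90]]'; bash g.sh .4913 -.294 .24 114
```

```text
time_s: 7.7
position: [0.5065, 0.1429, 0.2736]
tool_rot: [[-0.999, -0.035, 0.005], [-0.035, 0.999, 0.0], [-0.005, 0.0, -1.0]]
ft_force: [-0.3, 0.2, 0.2]
grip_width: 0.0771
gripper_force: 0.0
t 7.7 pos [0.5065 0.1429 0.2736] yaw 92.01 turn_z rad -0.3838 shift [ 0.1916 -0.3929  0.0336] tilt [0.0047 0.0002] q6 -89.2 grip 0.0771 0.0 F [-0.3  0.2  0.2]
```

```bash
python3 -m jog '[[0,0,-0.1279,0,0,0,80],[0,0,-0.1279,0,0,0,80],[0,0,-0.1279,0,0,0,80],[0,0,0,0.02395,-0.0491,0.0042,80],[0,0,0,0.02395,-0.0491,0.0042,80],[0,0,0,0.02395,-0.0491,0.0042,80],[0,0,0,0.02395,-0.0491,0.0042,80],[0,0,0,0.02395,-0.0491,0.0042,80],[0,0,0,0.02395,-0.0491,0.0042,80],[0,0,0,0.02395,-0.0491,0.0042,80]]'; python3 -m jog '[[0,0,0,0.02395,-0.0491,0.0042,80],[0,0,0,0,0,0,80],[0,0,0,0,0,0,80]]'; bash g.sh .4913 -.294 .075 114
python3 - <<'E'
from h import *
from mont import mont
shot('side','s2.png');shot('top','t2.png')
w,h=100,75
import cv2,numpy as np
a=cv2.imread('pics/s2.png')[170:320,170:320];b=cv2.imread('pics/t2.png')[130:280,210:410]
cv2.imwrite('pics/m2.png',cv2.convertScaleAbs(np.vstack([np.hstack([cv2.resize(a,(450,450),interpolation=2),cv2.resize(b[:,0:100],(300,450),interpolation=2)])]),alpha=1.4))
E
```

```text
time_s: 8.95
position: [0.4917, -0.2409, 0.2404]
tool_rot: [[-0.914, -0.406, -0.002], [-0.406, 0.914, 0.002], [0.001, 0.002, -1.0]]
ft_force: [0.1, 0.8, 0.9]
grip_width: 0.0682
gripper_force: 0.0
time_s: 9.32
position: [0.4902, -0.2933, 0.2367]
tool_rot: [[-0.914, -0.406, -0.002], [-0.406, 0.914, 0.002], [0.001, 0.002, -1.0]]
ft_force: [0.1, -0.6, 0.2]
grip_width: 0.0685
gripper_force: 0.0
t 9.32 pos [ 0.4902 -0.2933  0.2367] yaw 113.98 turn_z rad -0.0003 shift [-0.0007 -0.0011  0.1617] tilt [-0.0016  0.0019] q6 -156.7 grip 0.0685 0.0 F [ 0.1 -0.6  0.2]
```

View pics/m2.png

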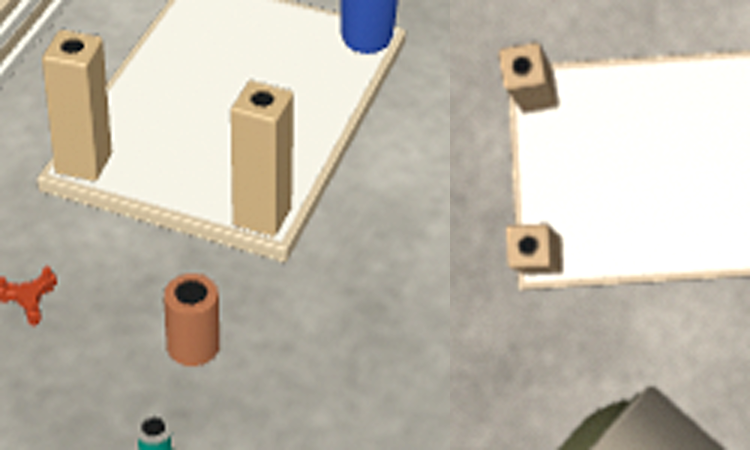

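Post_b stands on the shelf at the near left; its hole is at (528,245) against post_a's at (522,65) in the top crop. I work out the exact offsets from these.

Run:
```python
from fit import *
t=lambda p:((p[0]-450+.5)/3-.5+210,(p[1]+.5)/3-.5+130)
s=lambda p:((p[0]+.5)/3-.5+170,(p[1]+.5)/3-.5+170)
print('a',at('top',t((522,65)),.141),at('side',s((72,46)),.141),'exp .6655 .1483')
print('b',at('top',t((528,245)),.141),at('side',s((262,99)),.141),'exp .5036 .1427')
# automatic dark hole centroids
im=cv2.imread('pics/t2.png').mean(2)
for n,(x,y),f in(('top',(234,151),'t2'),('top',(236,211),'t2'),('side',(194,185),'s2'),('side',(257,203),'s2'),('top',(399,213),'t0')):
    g=cv2.imread('pics/'+(f if f!='t0' else 'top0')+'.png').mean(2)[y-6:y+7,x-6:x+7]; w=np.clip(75-g,0,None); yy,xx=np.mgrid[-6:7,-6:7]
    p=(x+(w*xx).sum()/w.sum(),y+(w*yy).sum()/w.sum()); print(f,p,at(n,p,.141 if f!='t0' else .125))
```

```text
a [0.66605256 0.14852441 0.141     ] [0.66814817 0.14191739 0.141     ] exp .6655 .1483
b [0.50618096 0.14509316 0.141     ] [0.50743275 0.13887973 0.141     ] exp .5036 .1427
t2 (np.float64(233.4224885262621), np.float64(151.3985211626721)) [0.66589348 0.14917623 0.141     ]
t2 (np.float64(235.48460334029227), np.float64(211.29749478079333)) [0.50628584 0.14557075 0.141     ]
s2 (np.float64(193.8054751250329), np.float64(185.00421163464068)) [0.66784653 0.14179831 0.141     ]
s2 (np.float64(257.0167322834646), np.float64(202.60580708661416)) [0.50748477 0.13867273 0.141     ]
t0 (np.float64(401.5582970488631), np.float64(213.52781809385584)) [ 0.49198747 -0.29090985  0.125     ]
```

```bash
python3 -m jog '[[0,0,0,-0.0007,-0.0011,0.05,80],[0,0,0,0,0,0.05,80],[0,0,0,0,0,0.04,80],[0,0,0,0,0,0.0217,80],[0,0,0,0,0,0,80],[0,0,0,0,0,0,0],[0,0,0,0,0,0,0],[0,0,0,0,0,0,0],[0,0,0,0,0,0,0],[0,0,0,0,0,0,0]]' 50; bash g.sh .4913 -.294 .075 114; python3 -m jog '[[0,0,0,0,0,-0.03,0],[0,0,0,0,0,-0.06,0],[0,0,0,0,0,-0.06,0],[0,0,0,0,0,-0.04,0],[0,0,0,0,0,0,0],[0,0,0,0,0,0,0]]';bash g.sh .593 -.0985 .265 92
python3 - <<'E'
from h import *
shot('side','s3.png')
cv2.imwrite('pics/m3.png',cv2.convertScaleAbs(cv2.resize(cv2.imread('pics/s3.png')[40:190,260:410],None,fx=4,fy=4,interpolation=2),alpha=1.4))
E
```

```text
time_s: 10.68
position: [0.4919, -0.2943, 0.0778]
tool_rot: [[-0.914, -0.407, 0.001], [-0.407, 0.914, -0.0], [-0.001, -0.001, -1.0]]
ft_force: [-0.2, 4.0, 4.9]
grip_width: 0.0377
gripper_force: 48.7
t 10.68 pos [ 0.4919 -0.2943  0.0778] yaw 114.0 turn_z rad 0.0 shift [0.0005 0.0005 0.0028] tilt [ 0.0014 -0.0004] q6 -156.8 grip 0.0377 48.71212659403682 F [-0.2  4.   4.9]
time_s: 11.42
position: [0.4912, -0.2942, 0.2653]
tool_rot: [[-0.914, -0.407, -0.001], [-0.407, 0.914, 0.001], [0.001, 0.002, -1.0]]
ft_force: [0.4, -0.4, -2.2]
grip_width: 0.0378
gripper_force: 50.4
t 11.43 pos [ 0.4912 -0.2942  0.2653] yaw 114.0 turn_z rad 0.3839 shift [-0.1086  0.192   0.0003] tilt [-0.0013  0.0012] q6 -156.8 grip 0.0378 50.44673290802166 F [ 0.4 -0.4 -2.2]
```

View pics/m3.png

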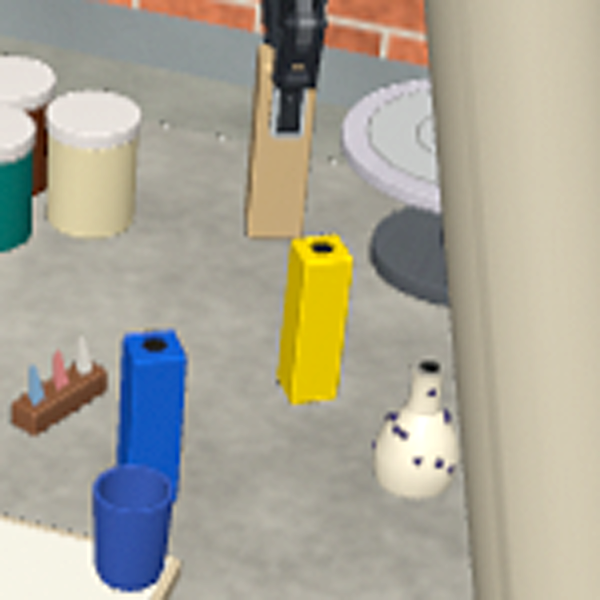

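Post_c is held; its bottom corners in this crop are (246,234) and (303,238). I check the offset along the pads.

Run:
```python
from h import *
s=observe();R=s['tool_rot'];p=s['position'];z=.1875
print([((x+.5)/4-.5+260,(y+.5)/4-.5+40) for x,y in((246,234),(303,238))])
for o in(-.003,0,.003):
    c=p+R[:,0]*o
    print(o,proj('side',[np.r_[(c+R[:,0]*a+R[:,1]*.019)[:2],z] for a in(-.019,.019)]).round(1).tolist())
```

```text
[(321.125, 98.125), (335.375, 99.125)]
-0.003 [[319.7, 101.2], [333.6, 101.3]]
0 [[320.8, 101.2], [334.7, 101.4]]
0.003 [[321.9, 101.3], [335.8, 101.4]]
```

```bash
python3 -m jog '[[0,0,0.128,0,0,0,0],[0,0,0.128,0,0,0,0],[0,0,0.128,0,0,0,0],[0,0,0,-0.0272,0.048,0,0],[0,0,0,-0.0272,0.048,0,0],[0,0,0,-0.0272,0.048,0,0],[0,0,0,-0.0272,0.048,0,0],[0,0,0,0,0,0,0],[0,0,0,0,0,0,0]]'; bash g.sh .593 -.0985 .0938 92
```

```text
time_s: 12.6
position: [0.5934, -0.099, 0.265]
tool_rot: [[-0.999, -0.035, -0.002], [-0.035, 0.999, 0.0], [0.002, 0.001, -1.0]]
ft_force: [-0.0, -0.1, -2.4]
grip_width: 0.0379
gripper_force: 50.5
t 12.6 pos [ 0.5934 -0.099   0.265 ] yaw 92.0 turn_z rad 0.0001 shift [0.0003 0.0006 0.1712] tilt [-0.0024  0.0005] q6 -112.7 grip 0.0379 50.509335945826024 F [-0.  -0.1 -2.4]
```

```bash
python3 -m jog '[[0,0,0,0,0.0005,0.055,0],[0,0,0,0,0,0.055,0],[0,0,0,0,0,0.04,0],[0,0,0,0,0,0.018,0],[0,0,0,0,0,0,0],[0,0,0,0,0,0.0025,0],[0,0,0,0,0,0.001,0],[0,0,0,0,0,0,0]]'; python3 -m jog '[[0,0,0,0,0,0.001,0],[0,0,0,0,0,0.0005,0],[0,0,0,0,0,0,0]]'; bash g.sh .593 -.0985 .0938 92
```

```text
time_s: 13.6
position: [0.5938, -0.0986, 0.0952]
tool_rot: [[-0.999, -0.035, 0.001], [-0.035, 0.999, -0.0], [-0.001, -0.0, -1.0]]
ft_force: [-0.6, 0.4, -2.0]
grip_width: 0.0381
gripper_force: 49.5
time_s: 13.98
position: [0.5938, -0.0984, 0.0936]
tool_rot: [[-0.999, -0.035, 0.001], [-0.035, 0.999, -0.0], [-0.001, -0.0, -1.0]]
ft_force: [-1.2, 1.0, 2.1]
grip_width: 0.0377
gripper_force: 49.9
t 13.97 pos [ 0.5938 -0.0984  0.0936] yaw 91.99 turn_z rad -0.0001 shift [ 0.0008 -0.     -0.0002] tilt [ 0.0006 -0.0002] q6 -112.7 grip 0.0377 49.929043650627136 F [-1.2  1.   2.1]
```

```bash
python3 -m jog '[[0,0,0,0,0,0,90],[0,0,0,0,0,0,90],[0,0,0,0,0,0,90],[0,0,0,0,0,0,90],[0,0,0,0,0,-0.03,90],[0,0,0,0,0,-0.06,90],[0,0,0,0,0,-0.06,90],[0,0,0,0,0,-0.03,90],[0,0,0,0,0,0,90]]'
python3 - <<'E'
from fit import *
from scipy.optimize import minimize
# stilt: mask-overlap fit in each view
def shape(cx,cy,a):
    P=[]
    for k in range(3):
        t=np.radians(a+120*k);u=np.array([np.cos(t),np.sin(t)]);v=np.array([-u[1],u[0]])
        P.append([(np.array([cx,cy])+r*u+w*v) for r,w in((0,-.005),(.025,-.005),(.025,.005),(0,.005))])
    return P
for n,f,b in(('top','top0.png',(180,155,208,190)),('side','side0.png',(162,250,195,285))):
    im=cv2.imread('pics/'+f);hsv=cv2.cvtColor(im,cv2.COLOR_BGR2HSV).astype(float)
    x0,y0,x1,y1=b; s=np.clip((hsv[y0:y1,x0:x1,1]-60)/90,0,1)
    if n=='top': print(s.sum())
    S=8
    def cost(p):
        m=np.zeros(((y1-y0)*S,(x1-x0)*S),np.uint8)
        for z in (.006,.014):
            for q in shape(*p[:2]*1.,p[2]):
                px=proj(n,[(c[0],c[1],z) for c in q]); cv2.fillPoly(m,[np.round((px-[x0-.5,y0-.5])*S).astype(int)],255)
        m=cv2.resize(m,(x1-x0,y1-y0),interpolation=cv2.INTER_AREA)/255.
        return ((m-s)**2).sum()
    best=min((minimize(cost,[.637,.2855,a],method='Nelder-Mead',options=dict(initial_simplex=[[.637,.2855,a],[.641,.2855,a],[.637,.29,a],[.637,.2855,a+8]])) for a in(5,12,20)),key=lambda r:r.fun)
    print(n,best.x,best.fun)
# post c hole
shot('top','t4.png'); g0=cv2.imread('pics/t4.png').mean(2)
print(proj('top',[(.593,-.0963,.141)]))
E
bash g.sh .6554 .2894 .2 101.9
```

```text
time_s: 15.1
position: [0.5942, -0.0986, 0.2756]
tool_rot: [[-0.999, -0.035, 0.005], [-0.035, 0.999, -0.002], [-0.005, -0.002, -1.0]]
ft_force: [-0.3, 0.2, -0.7]
grip_width: 0.077
gripper_force: 0.0
87.78888888888889
top [ 0.63728395  0.28866345 10.7936832 ] 5.620130291768124
side [ 0.6395067   0.28194423 10.76358566] 17.52162330727498
[[326.8921797  176.37629947]]
t 15.15 pos [ 0.5937 -0.0985  0.2734] yaw 91.99 turn_z rad -0.1729 shift [-0.1404  0.3668  0.0734] tilt [ 0.001  -0.0004] q6 -112.7 grip 0.0767 0.0 F [ 0.9 -0.5 -0.4]
```

```bash
bash g.sh .6562 .2897 .2736 100.8; python3 -m jog '[[0,0,-0.1537,0,0,0,35],[0,0,0,-0.0194,0.0525,0,35],[0,0,0,-0.0194,0.0525,0,35],[0,0,0,-0.0194,0.0525,0,35],[0,0,0,-0.0194,0.0525,0,35],[0,0,0,-0.0194,0.0525,0,35],[0,0,0,-0.0194,0.0525,0,35],[0,0,0,-0.0194,0.0525,0,35],[0,0,0,0,0,0,35],[0,0,0,0,0,0,35]]';  bash g.sh .6562 .2897 .02 100.8
```

```text
t 15.15 pos [ 0.5937 -0.0985  0.2734] yaw 91.99 turn_z rad -0.1537 shift [-1.341e-01  3.696e-01 -2.000e-04] tilt [ 0.001  -0.0004] q6 -112.7 grip 0.0767 0.0 F [ 0.9 -0.5 -0.4]
time_s: 16.4
position: [0.6581, 0.2875, 0.2715]
tool_rot: [[-0.982, -0.187, -0.003], [-0.187, 0.982, -0.001], [0.003, -0.0, -1.0]]
ft_force: [-0.5, -1.3, -0.2]
grip_width: 0.0299
gripper_force: 0.0
t 16.4 pos [0.6581 0.2875 0.2715] yaw 100.79 turn_z rad -0.0002 shift [0.0015 0.0025 0.2515] tilt [-0.0027 -0.001 ] q6 -86.6 grip 0.0299 0.0 F [-0.5 -1.3 -0.2]
```

```bash
python3 -m jog '[[0,0,0,0.0015,0.0025,0.05,35],[0,0,0,0,0,0.06,35],[0,0,0,0,0,0.06,35],[0,0,0,0,0,0.05,35],[0,0,0,0,0,0.0265,35],[0,0,0,0,0,0,35],[0,0,0,0,0,0,35]]';  bash g.sh .6562 .2897 .003 100.8
python3 - <<'E'
from h import *
shot('side','s5.png');shot('top','t5.png')
a=cv2.resize(cv2.imread('pics/s5.png')[225:315,130:220],(540,540),interpolation=2);cv2.imwrite('pics/m5.png',cv2.convertScaleAbs(a,alpha=1.4))
E
```

```text
time_s: 17.27
position: [0.6572, 0.2894, 0.0285]
tool_rot: [[-0.983, -0.186, 0.002], [-0.186, 0.983, 0.001], [-0.002, 0.0, -1.0]]
ft_force: [-0.3, -0.4, 0.1]
grip_width: 0.0303
gripper_force: 0.0
t 17.27 pos [0.6572 0.2894 0.0285] yaw 100.73 turn_z rad -0.0012 shift [0.0009 0.0005 0.0255] tilt [0.0024 0.0005] q6 -86.4 grip 0.0303 0.0 F [-0.3 -0.4  0.1]
```

View pics/m5.png

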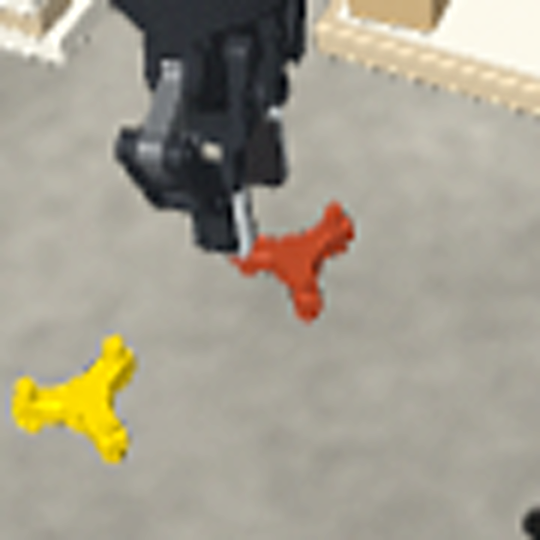

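The fingers are over the end of the red stilt's arm (arm tip at (240,258)), clear of the yellow one.

```bash
python3 -m jog '[[0,0,0,0.0009,0.0005,0.012,35],[0,0,0,0,0,0.0105,35],[0,0,0,0,0,0,35],[0,0,0,0,0,0,0],[0,0,0,0,0,0,0],[0,0,0,0,0,0,0],[0,0,0,0,0,0,0]]' 40;  bash g.sh .6562 .2897 .003 100.8
```

```text
time_s: 18.25
position: [0.6555, 0.2905, 0.0045]
tool_rot: [[-0.982, -0.187, 0.0], [-0.187, 0.982, 0.0], [-0.0, 0.0, -1.0]]
ft_force: [-0.1, 0.3, 1.0]
grip_width: 0.0085
gripper_force: 42.0
t 18.25 pos [0.6555 0.2905 0.0045] yaw 100.79 turn_z rad -0.0001 shift [-0.0006 -0.0009  0.0015] tilt [0.0005 0.0001] q6 -86.3 grip 0.0085 42.03722018748522 F [-0.1  0.3  1. ]
```

```bash
python3 -m jog '[[0,0,0,0,0,-0.03,0],[0,0,0,0,0,-0.06,0],[0,0,0,0,0,-0.06,0],[0,0,0,0,0,-0.06,0],[0,0,0,0,0,-0.04,0],[0,0,0,0,0,0,0]]';  bash g.sh .6077 .0256 .25 100.8;python3 - <<'E'
from h import *
shot('side','s6.png')
s=observe();R=s['tool_rot'];p=s['position']
print(proj('side',[p]),[ (d,proj('side',[p+R[:,0]*d-R[:,2]*.008]).round(1).tolist()) for d in(.015,.019,.023)])
u,v=proj('side',[p])[0].astype(int)
a=cv2.resize(cv2.imread('pics/s6.png')[v-50:v+50,u-50:u+50],(600,600),interpolation=2);cv2.imwrite('pics/m6.png',cv2.convertScaleAbs(a,alpha=1.5))
E
```

```text
time_s: 19.0
position: [0.656, 0.2907, 0.2582]
tool_rot: [[-0.982, -0.187, 0.007], [-0.187, 0.982, 0.002], [-0.007, 0.0, -1.0]]
ft_force: [-0.4, 0.3, -0.8]
grip_width: 0.0086
gripper_force: 42.0
t 19.0 pos [0.656  0.2907 0.2582] yaw 100.8 turn_z rad 0.0 shift [ 0.0971 -0.2513  0.0082] tilt [0.007  0.0018] q6 -86.3 grip 0.0086 41.95872204378247 F [-0.4  0.3 -0.8]
[[158.1734434  184.74639036]] [(0.015, [[164.9, 182.7]]), (0.019, [[166.8, 183.0]]), (0.023, [[168.7, 183.3]])]
```

View pics/m6.png

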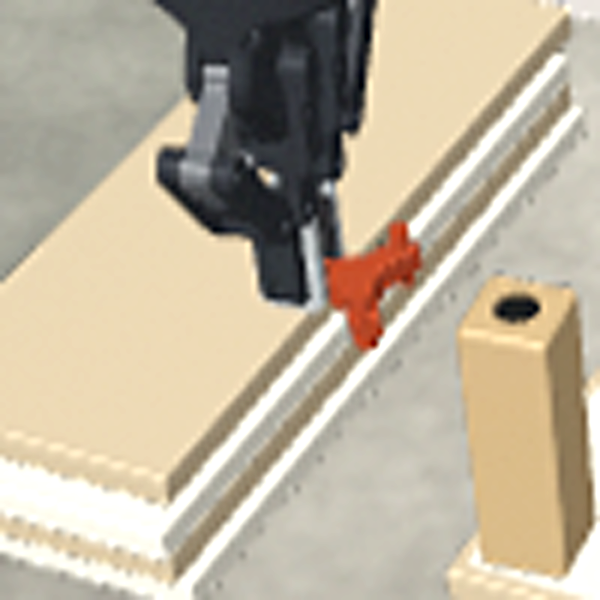

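The stilt hangs level, held by one arm; the two free pins are at about (405,250) and (368,322) in the crop. I compute the centre offset from those pins.

Run:
```python
from h import *
import cv2
s=observe();R=s['tool_rot'];p=s['position'];u,v=proj('side',[p])[0].astype(int)
im=cv2.imread('pics/s6.png');hsv=cv2.cvtColor(im,cv2.COLOR_BGR2HSV)
m=cv2.inRange(hsv[v-20:v+20,u-10:u+30],(0,140,80),(12,255,255));yy,xx=np.nonzero(m);print('mask bbox',xx.min()+u-10,xx.max()+u-10,yy.min()+v-20,yy.max()+v-20, 'centroid',xx.mean()+u-10,yy.mean()+v-20)
bottom=.2582-.0045
for d in(.0165,.0185,.0205,.0225,.0245):
    c=p+R[:,0]*d; P=[]
    for sg in(1,-1):
        t=np.radians(60)*sg; q=np.cos(t)*R[:,0]+np.sin(t)*R[:,1]; w=np.cross([0,0,1],q)
        for r,l in((.025,.005),(.025,-.005),(.0235,0),(.0165,0)):
            for z in((.005,.015) if abs(l)>0 else (0,.022)): P.append(np.r_[(c+q*r+w*l)[:2],bottom+z])
    k=proj('side',P); print(d,k.min(0).round(1),k.max(0).round(1))
```

```text
mask bbox 162 177 171 191 centroid 169.41509433962264 180.61635220125785
0.0165 [164.8 172.6] [177.2 193.8]
0.0185 [165.8 172.7] [178.1 193.9]
0.0205 [166.7 172.9] [179.1 194.1]
0.0225 [167.7 173. ] [180.  194.2]
0.0245 [168.7 173.2] [181.  194.4]
```

```bash
python3 -m jog '[[0,0,0,0.0195,-0.0503,0,0],[0,0,0,0.0195,-0.0503,0,0],[0,0,0,0.0195,-0.0503,0,0],[0,0,0,0.0195,-0.0503,0,0],[0,0,0,0.0195,-0.0503,0,0],[0,0,0,0,0,0.05,0],[0,0,0,0,0,0.06,0],[0,0,0,0,0,0.06,0],[0,0,0,0,0,0,0],[0,0,0,0,0,0,0]]';  bash g.sh .6072 .0255 .0205 100.8
```

```text
time_s: 20.3
position: [0.6074, 0.0251, 0.0858]
tool_rot: [[-0.982, -0.187, 0.002], [-0.187, 0.982, -0.0], [-0.002, -0.001, -1.0]]
ft_force: [-0.4, -0.9, 0.5]
grip_width: 0.0088
gripper_force: 41.9
t 20.3 pos [0.6074 0.0251 0.0858] yaw 100.8 turn_z rad 0.0 shift [0.0002 0.0005 0.0653] tilt [ 0.0019 -0.0003] q6 -109.6 grip 0.0088 41.93823952227831 F [-0.4 -0.9  0.5]
```

```bash
python3 -m jog '[[0,0,0,0,0.0005,0.04,0],[0,0,0,0,0,0.022,0],[0,0,0,0,0,0,0],[0,0,0,0,0,0.0015,0],[0,0,0,0,0,0.001,0],[0,0,0,0,0,0,0]]';  python3 -m jog '[[0,0,0,0,0,0.0007,0],[0,0,0,0,0,0,0],[0,0,0,0,0,0,0]]'; bash g.sh .6072 .0255 .0205 100.8
```

```text
time_s: 21.05
position: [0.6069, 0.0256, 0.0205]
tool_rot: [[-0.982, -0.187, 0.001], [-0.187, 0.982, -0.0], [-0.001, -0.0, -1.0]]
ft_force: [-0.4, -0.2, -0.1]
grip_width: 0.0084
gripper_force: 41.9
time_s: 21.42
position: [0.607, 0.0256, 0.0203]
tool_rot: [[-0.982, -0.187, 0.001], [-0.187, 0.982, -0.0], [-0.001, -0.001, -1.0]]
ft_force: [-2.8, -0.3, 8.2]
grip_width: 0.0085
gripper_force: 43.0
t 21.43 pos [0.607  0.0256 0.0203] yaw 100.8 turn_z rad -0.0 shift [-0.0002 -0.0001 -0.0002] tilt [ 0.0015 -0.0003] q6 -109.5 grip 0.0085 43.02480183541775 F [-2.8 -0.3  8.2]
```

```bash
python3 -m jog '[[0,0,0,0,0,0,35],[0,0,0,0,0,0,35],[0,0,0,0,0,0,35],[0,0,0,0,0,-0.03,35],[0,0,0,0,0,-0.06,35],[0,0,0,0,0,-0.06,35],[0,0,0,0,0,-0.06,35],[0,0,0,0,0,-0.04,60],[0,0,0,0,0,0,60]]';  bash g.sh .459 .416 .27 100.8
```

```text
time_s: 22.55
position: [0.6074, 0.0256, 0.2723]
tool_rot: [[-0.982, -0.187, 0.007], [-0.187, 0.982, -0.001], [-0.006, -0.002, -1.0]]
ft_force: [1.1, -0.4, -0.3]
grip_width: 0.051
gripper_force: 0.0
t 22.55 pos [0.6074 0.0256 0.2723] yaw 100.8 turn_z rad -0.0001 shift [0.0726 0.4113 0.0023] tilt [ 0.0065 -0.001 ] q6 -109.5 grip 0.051 0.0 F [ 1.1 -0.4 -0.3]
```

```bash
python3 -m jog '[[0,0,0,0.0104,0.0588,0,60],[0,0,0,0.0104,0.0588,0,60],[0,0,0,0.0104,0.0588,0,60],[0,0,0,0.0104,0.0588,0,60],[0,0,0,0.0104,0.0588,0,60],[0,0,0,0.0104,0.0588,0,60],[0,0,0,0.0102,0.0585,0,60],[0,0,0,0,0,0,60],[0,0,0,0,0,0,60]]';  bash g.sh .459 .416 .12 100.8
python3 - <<'E'
from h import *
shot('side','s7.png');shot('top','t7.png')
def hole(f,n,P,z,r=6):
    x,y=np.round(proj(n,[P])[0]).astype(int); g=cv2.imread('pics/'+f).mean(2)[y-r:y+r+1,x-r:x+r+1];w=np.clip(75-g,0,None);yy,xx=np.mgrid[-r:r+1,-r:r+1]
    p=(x+(w*xx).sum()/w.sum(),y+(w*yy).sum()/w.sum()); print(f,at(n,p,z))
for P in((.666,.147,.141),(.506,.143,.141),(.594,-.098,.141)):
    hole('t7.png','top',P,.141)
    hole('s7.png','side',P,.141)
from scipy.optimize import minimize
def shape(cx,cy,a):
    P=[]
    for k in range(3):
        t=np.radians(a+120*k);u=np.array([np.cos(t),np.sin(t)]);v=np.array([-u[1],u[0]])
        P.append([(np.array([cx,cy])+r*u+w*v) for r,w in((0,-.005),(.025,-.005),(.025,.005),(0,.005))])
    return P
for n,f in(('top','t7.png'),('side','s7.png')):
    c=np.round(proj(n,[(.589,.022,.03)])[0]).astype(int);x0,y0=c-16;x1,y1=c+17
    hsv=cv2.cvtColor(cv2.imread('pics/'+f),cv2.COLOR_BGR2HSV).astype(float); s=np.clip((hsv[y0:y1,x0:x1,1]-50)/90,0,1);S=8;print(s.sum())
    def cost(p):
        m=np.zeros(((y1-y0)*S,(x1-x0)*S),np.uint8)
        for z in (.022,.030):
            for q in shape(p[0],p[1],p[2]):
                px=proj(n,[(k[0],k[1],z) for k in q]); cv2.fillPoly(m,[np.round((px-[x0-.5,y0-.5])*S).astype(int)],255)
        m=cv2.resize(m,(x1-x0,y1-y0),interpolation=cv2.INTER_AREA)/255.
        return ((m-s)**2).sum()
    b=min((minimize(cost,[.589,.024,a],method='Nelder-Mead',options=dict(initial_simplex=[[.589,.024,a],[.593,.024,a],[.589,.028,a],[.589,.024,a+8]])) for a in(5,12)),key=lambda r:r.fun);print(n,b.x,b.fun)
E
```

```text
time_s: 23.68
position: [0.4582, 0.4156, 0.2679]
tool_rot: [[-0.982, -0.187, -0.001], [-0.187, 0.982, -0.001], [0.002, -0.001, -1.0]]
ft_force: [-1.0, -1.0, -0.3]
grip_width: 0.0514
gripper_force: 0.0
t 23.68 pos [0.4582 0.4156 0.2679] yaw 100.8 turn_z rad 0.0 shift [-0.0009  0.0002  0.1479] tilt [-0.0015 -0.0013] q6 -69.5 grip 0.0514 0.0 F [-1.  -1.  -0.3]
t7.png [0.66593629 0.14918538 0.141     ]
s7.png [0.66589057 0.14449954 0.141     ]
t7.png [0.50622223 0.14558865 0.141     ]
s7.png [0.50759655 0.13860026 0.141     ]
t7.png [ 0.59411545 -0.09560058  0.141     ]
s7.png [nan nan nan]
74.65555555555555
top [ 0.58928606  0.023266   12.07133673] 9.028471528044768
233.72222222222223
side [ 0.59040536  0.01530958 12.72185277] 72.77856080994489<stdin>:5: RuntimeWarning: invalid value encountered in scalar divide
```

```bash
python3 -m jog '[[0,0,0,-0.0009,0.0002,0.05,60],[0,0,0,0,0,0.05,60],[0,0,0,0,0,0.05,60],[0,0,0,0,0,0.04,60],[0,0,0,0,0,0.018,60],[0,0,0,0,0,0,60],[0,0,0,0,0,0,60]]';  bash g.sh .459 .416 .058 100.8;  python3 - <<'E'
from h import *
shot('side','s8.png')
a=cv2.resize(cv2.imread('pics/s8.png')[270:370,170:270],(600,600),interpolation=2);cv2.imwrite('pics/m8.png',cv2.convertScaleAbs(a,alpha=1.5))
E
```

```text
time_s: 24.65
position: [0.46, 0.4161, 0.0622]
tool_rot: [[-0.983, -0.186, 0.002], [-0.186, 0.983, 0.001], [-0.002, 0.001, -1.0]]
ft_force: [0.1, -0.3, 0.1]
grip_width: 0.0512
gripper_force: 0.0
t 24.65 pos [0.46   0.4161 0.0622] yaw 100.73 turn_z rad -0.0012 shift [0.001  0.0001 0.0042] tilt [0.0016 0.0009] q6 -69.5 grip 0.0512 0.0 F [ 0.1 -0.3  0.1]
```

View pics/m8.png

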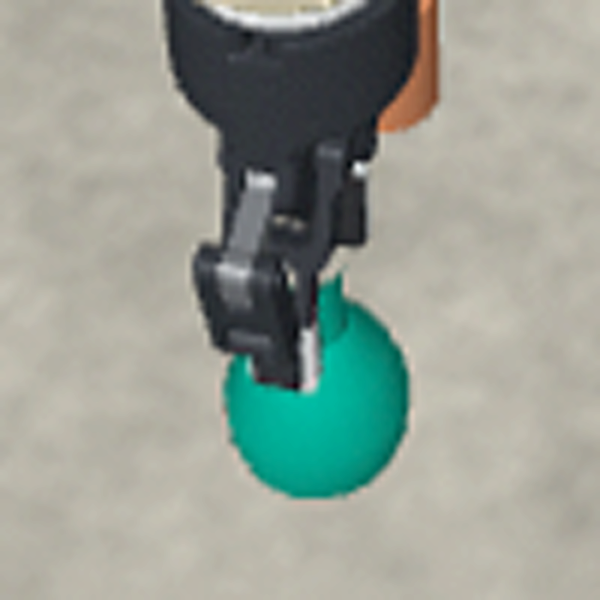

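The near finger stands in front of the neck (neck right edge at (345,300)), clear of the belly. I close and lift.

```bash
python3 -m jog '[[0,0,0,0.001,0,0.003,60],[0,0,0,0,0,0,0],[0,0,0,0,0,0,0],[0,0,0,0,0,0,0],[0,0,0,0,0,0,0],[0,0,0,0,0,0,0]]' 40; bash g.sh .459 .416 .058 100.8; python3 -m jog '[[0,0,0,0,0,-0.02,0],[0,0,0,0,0,-0.05,0],[0,0,0,0,0,-0.06,0],[0,0,0,0,0,-0.06,0],[0,0,0,0,0,-0.03,0],[0,0,0,0,0,0,0]]';  bash g.sh .589 .0215 .28 100.8;  python3 - <<'E'
from h import *
shot('side','s9.png')
s=observe();p=s['position'];u,v=np.round(proj('side',[np.r_[p[:2],p[2]-.03]])[0]).astype(int);x0,y0=u-40,v-40
h=cv2.cvtColor(cv2.imread('pics/s9.png'),cv2.COLOR_BGR2HSV)[y0:y0+80,x0:x0+80]
m=cv2.inRange(h,(70,100,20),(95,255,255));n,l,st,c=cv2.connectedComponentsWithStats(m);k=1+np.argmax(st[1:,4]);print('bbox u',x0+st[k,0]-.5,x0+st[k,0]+st[k,2]-.5,'v',y0+st[k,1]-.5,y0+st[k,1]+st[k,3]-.5)
# model: bbox of belly circle silhouettes
z0=p[2]-.0595
R=s['tool_rot']
for d in(-.004,0,.004):
    P=[]
    for r,z in((.028,0),(.031,.026),(.03,.018),(.03,.034)):
        for t in np.linspace(0,2*np.pi,60): P.append(p+R[:,0]*d+[r*np.cos(t),r*np.sin(t),z0+z-p[2]])
    q=proj('side',P);print(d,q.min(0).round(1),q.max(0).round(1))
a=cv2.resize(cv2.imread('pics/s9.png')[max(v-60,0):v+40,u-50:u+50],(500,500),interpolation=2);cv2.imwrite('pics/m9.png',cv2.convertScaleAbs(a,alpha=1.5))
E
```

```text
time_s: 25.45
position: [0.4581, 0.4165, 0.0583]
tool_rot: [[-0.982, -0.187, 0.0], [-0.187, 0.982, 0.001], [-0.001, 0.001, -1.0]]
ft_force: [-0.3, 2.1, 4.5]
grip_width: 0.0238
gripper_force: 36.2
t 25.45 pos [0.4581 0.4165 0.0583] yaw 100.8 turn_z rad 0.0 shift [-0.0008 -0.0007  0.0003] tilt [0.0004 0.0006] q6 -69.5 grip 0.0238 36.15671073231283 F [-0.3  2.1  4.5]
time_s: 26.2
position: [0.4585, 0.4162, 0.2793]
tool_rot: [[-0.982, -0.187, 0.003], [-0.187, 0.982, 0.001], [-0.003, 0.001, -1.0]]
ft_force: [0.0, -0.1, -1.9]
grip_width: 0.0229
gripper_force: 36.5
t 26.2 pos [0.4585 0.4162 0.2793] yaw 100.78 turn_z rad -0.0004 shift [-0.0542 -0.4122 -0.0007] tilt [0.0031 0.0013] q6 -69.5 grip 0.0229 36.52702342274779 F [ 0.  -0.1 -1.9]
bbox u 198.5 234.5 v 230.5 278.5
-0.004 [197.4 244.5] [233.1 282. ]
0 [199.6 244.8] [235.3 282.4]
0.004 [201.8 245.2] [237.5 282.8]
```

View pics/m9.png

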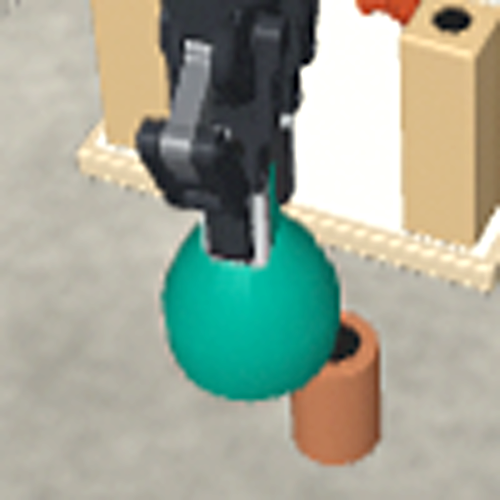

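```bash
python3 -m jog '[[0,0,0,-0.006,-0.0458,0,0],[0,0,0,-0.006,-0.0458,0,0],[0,0,0,-0.006,-0.0458,0,0],[0,0,0,-0.006,-0.0458,0,0],[0,0,0,-0.006,-0.0458,0,0],[0,0,0,-0.006,-0.0458,0,0],[0,0,0,-0.006,-0.0458,0,0],[0,0,0,-0.006,-0.0458,0,0],[0,0,0,-0.006,-0.0458,0,0],[0,0,0,0,0,0,0]]'; python3 -m jog '[[0,0,0,0,0,0.04,0],[0,0,0,0,0,0.05,0],[0,0,0,0,0,0.05,0],[0,0,0,0,0,0.02,0],[0,0,0,0,0,0,0],[0,0,0,0,0,0,0]]'; bash g.sh .589 .0215 .0963 100.8
```

```text
time_s: 27.5
position: [0.5883, 0.0186, 0.2746]
tool_rot: [[-0.983, -0.183, -0.005], [-0.183, 0.983, 0.0], [0.005, 0.001, -1.0]]
ft_force: [0.8, 0.2, -2.0]
grip_width: 0.0229
gripper_force: 36.8
time_s: 28.25
position: [0.5884, 0.0219, 0.1185]
tool_rot: [[-0.982, -0.188, 0.0], [-0.188, 0.982, -0.0], [-0.0, -0.0, -1.0]]
ft_force: [0.3, 0.3, -2.2]
grip_width: 0.0233
gripper_force: 37.0
t 28.25 pos [0.5884 0.0219 0.1185] yaw 100.82 turn_z rad 0.0004 shift [-0.0005 -0.0005  0.0222] tilt [ 0.0005 -0.0001] q6 -110.2 grip 0.0233 37.0284434986408 F [ 0.3  0.3 -2.2]
```

```bash
python3 -m jog '[[0,0,0,-0.0005,-0.0005,0.012,0],[0,0,0,0,0,0.0075,0],[0,0,0,0,0,0,0],[0,0,0,0,0,0.0015,0],[0,0,0,0,0,0.0005,0],[0,0,0,0,0,0,0]]';  python3 -m jog '[[0,0,0,0,0,0.0008,0],[0,0,0,0,0,0,0],[0,0,0,0,0,0,0]]'; bash g.sh .589 .0215 .0963 100.8
```

```text
time_s: 29.0
position: [0.589, 0.021, 0.0966]
tool_rot: [[-0.982, -0.187, 0.0], [-0.187, 0.982, -0.0], [-0.0, -0.0, -1.0]]
ft_force: [-0.2, -0.4, -2.3]
grip_width: 0.0234
gripper_force: 37.0
time_s: 29.38
position: [0.5892, 0.021, 0.0962]
tool_rot: [[-0.982, -0.187, 0.001], [-0.187, 0.982, -0.0], [-0.001, -0.0, -1.0]]
ft_force: [-0.7, 0.4, 4.2]
grip_width: 0.0231
gripper_force: 38.3
t 29.38 pos [0.5892 0.021  0.0962] yaw 100.8 turn_z rad -0.0001 shift [ 0.0001  0.0005 -0.0001] tilt [ 0.001  -0.0001] q6 -110.3 grip 0.0231 38.34127497859754 F [-0.7  0.4  4.2]
```

```bash
python3 -m jog '[[0,0,0,0,0,0,60],[0,0,0,0,0,0,60],[0,0,0,0,0,0,60],[0,0,0,0,0,0,60],[0,0,0,0,0,-0.015,60],[0,0,0,0,0,-0.04,60],[0,0,0,0,0,-0.06,60],[0,0,0,0,0,-0.06,60],[0,0,0,0,0,0,60]]'
python3 - <<'E'
from fit import *
R=lambda p:cl(p,300,145);S=lambda p,x,y:cl(p,x,y,4)
a=fit('top',box(.026,.084,.022,.022),{'top':R([(374,62),(511,98),(495,144),(360,103)])},(.644,-.287),180)
b=fit('side',box(.026,.084,0,.022),{'side':S([(78,173),(52,164),(148,130)],250,105)},(.644,-.287),180)
print(at('top',(386.43,165.23),.02))
E
bash g.sh .6436 -.288 .25 162.8
```

```text
time_s: 30.5
position: [0.5901, 0.0209, 0.2769]
tool_rot: [[-0.982, -0.187, 0.011], [-0.188, 0.982, -0.002], [-0.011, -0.004, -1.0]]
ft_force: [-0.4, -0.5, -0.6]
grip_width: 0.0511
gripper_force: 0.0
top [ 0.6407 -0.2801] yaw 162.2 rms px 0.46
side [ 0.6439 -0.2955] yaw 162.9 rms px 0.34
[ 0.64027955 -0.28003081  0.02      ]
t 30.5 pos [0.5901 0.0209 0.2769] yaw 100.81 turn_z rad -1.082 shift [ 0.2793 -0.1424  0.0269] tilt [ 0.0111 -0.0019] q6 -110.3 grip 0.0511 0.0 F [-0.4 -0.5 -0.6]
```

```bash
python3 -m jog '[[0,0,0.1716,0,0,0,60],[0,0,0.1716,0,0,0,60],[0,0,0.1716,0,0,0,60],[0,0,0.1716,0,0,0,60],[0,0,0.1716,0,0,0,60],[0,0,0.1716,0,0,0,60],[0,0,0.1716,0,0,0,60],[0,0,0.1716,0,0,0,60],[0,0,0.1716,0,0,0,60],[0,0,0.1716,0,0,0,60]]';python3 -m jog '[[0,0,0.1716,0,0,0,60],[0,0,0.1716,0,0,0,60],[0,0,0,0,0,0,60]]'; bash g.sh .641 -.2833 .25 162.5
```

```text
time_s: 31.75
position: [0.5886, 0.0211, 0.2705]
tool_rot: [[-0.037, 0.999, -0.001], [0.999, 0.037, 0.0], [0.0, -0.001, -1.0]]
ft_force: [-0.3, 0.6, 0.1]
grip_width: 0.0511
gripper_force: 0.0
time_s: 32.12
position: [0.5887, 0.0211, 0.2706]
tool_rot: [[0.294, 0.956, -0.001], [0.956, -0.294, 0.0], [-0.0, -0.001, -1.0]]
ft_force: [0.7, -0.0, -0.1]
grip_width: 0.0516
gripper_force: 0.0
t 32.12 pos [0.5887 0.0211 0.2706] yaw -17.1 turn_z rad 0.007 shift [-0.2746  0.1414  0.0206] tilt [-0.0005  0.0001] q6 7.6 grip 0.0516 0.0 F [ 0.7 -0.  -0.1]
```

```bash
python3 -m jog '[[0,0,0.007,-0.0458,0.0236,0,60],[0,0,0,-0.0458,0.0236,0,60],[0,0,0,-0.0458,0.0236,0,60],[0,0,0,-0.0458,0.0236,0,60],[0,0,0,-0.0458,0.0236,0.01,60],[0,0,0,-0.0458,0.0236,0.01,60],[0,0,0,0,0,0.05,60],[0,0,0,0,0,0.06,60],[0,0,0,0,0,0.04,60],[0,0,0,0,0,0,60]]';python3 -m jog '[[0,0,0,0,0,0,60],[0,0,0,0,0,0,60]]'; bash g.sh .641 -.2833 .065 162.5
python3 - <<'E'
from h import *
shot('side','sa.png');shot('top','ta.png')
a=cv2.resize(cv2.imread('pics/sa.png')[80:240,170:330],(400,400),interpolation=2);b=cv2.resize(cv2.imread('pics/ta.png')[130:230,320:420],(400,400),interpolation=2)
cv2.imwrite('pics/ma.png',cv2.convertScaleAbs(np.hstack([a,b]),alpha=1.5))
E
```

```text
time_s: 33.38
position: [0.6399, -0.2828, 0.0976]
tool_rot: [[0.299, 0.954, -0.006], [0.954, -0.299, 0.004], [0.002, -0.007, -1.0]]
ft_force: [0.4, 0.2, 1.1]
grip_width: 0.0513
gripper_force: 0.0
time_s: 33.62
position: [0.642, -0.2841, 0.1032]
tool_rot: [[0.301, 0.954, 0.003], [0.954, -0.301, -0.002], [-0.001, 0.004, -1.0]]
ft_force: [0.5, -0.3, -0.3]
grip_width: 0.0512
gripper_force: 0.0
t 33.62 pos [ 0.642  -0.2841  0.1032] yaw -17.54 turn_z rad -0.0006 shift [ 0.0004 -0.0012  0.0382] tilt [ 0.0034 -0.0022] q6 -16.0 grip 0.0512 0.0 F [ 0.5 -0.3 -0.3]
```

View pics/ma.png

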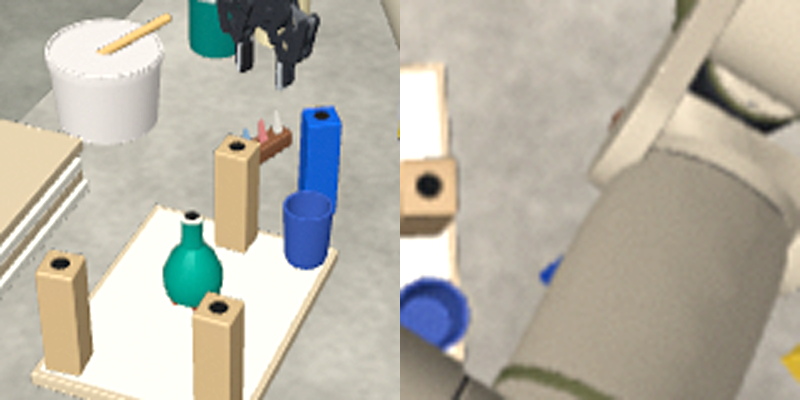

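The vase stands upright on the stilt at (193,270); all three tall posts and the cup stand. The gripper hangs above the cone pack, which is at (265,145).

```bash
python3 -m jog '[[0,0,0,0.0004,-0.0012,0.04,60],[0,0,0,0,0,0.04,60],[0,0,0,0,0,0.0175,60],[0,0,0,0,0,0,60],[0,0,0,0,0,0,60],[0,0,0,0,0,0,0],[0,0,0,0,0,0,0],[0,0,0,0,0,0,0],[0,0,0,0,0,0,0],[0,0,0,0,0,0,0]]' 50; bash g.sh .641 -.2833 .003 162.5
```

```text
time_s: 34.98
position: [0.6408, -0.2833, 0.0048]
tool_rot: [[0.302, 0.953, 0.002], [0.953, -0.302, -0.001], [-0.001, 0.003, -1.0]]
ft_force: [-0.0, 0.7, 5.9]
grip_width: 0.0247
gripper_force: 51.2
t 34.98 pos [ 0.6408 -0.2833  0.0048] yaw -17.59 turn_z rad -0.0015 shift [0.0001 0.0002 0.0018] tilt [ 0.0022 -0.0015] q6 -15.9 grip 0.0247 51.179625391960144 F [-0.   0.7  5.9]
```

```bash
python3 -m jog '[[0,0,0,0,0,-0.03,0],[0,0,0,0,0,-0.06,0],[0,0,0,0,0,-0.06,0],[0,0,0,0,0,-0.05,0],[0,0,0,0,0,0,0],[0,0,0,0,0,0,0]]'; bash g.sh .502 .019 .2 2;  python3 - <<'E'
from h import *
shot('side','sb.png')
s=observe();R=s['tool_rot'];p=s['position'];u,v=np.round(proj('side',[p])[0]).astype(int)
x0,y0=u-40,v-50
print('org',x0,y0)
b0=p[2]-.0048
for d in(-.004,0,.004):
    print(d,[proj('side',[np.r_[(p+R[:,0]*(d+e)+R[:,1]*f)[:2],b0+z] for e in(.042,) for f in(-.013,.013) for z in (0,.022)]).round(1).tolist(),proj('side',[np.r_[(p+R[:,0]*(d-.042)-R[:,1]*.013)[:2],b0]]).round(1).tolist()])
a=cv2.resize(cv2.imread('pics/sb.png')[y0:y0+80,x0:x0+80],(640,640),interpolation=2)[:600];cv2.imwrite('pics/mb.png',cv2.convertScaleAbs(a,alpha=1.5))
E
```

```text
time_s: 35.72
position: [0.6398, -0.2826, 0.2022]
tool_rot: [[0.302, 0.953, -0.001], [0.953, -0.302, 0.001], [0.0, -0.002, -1.0]]
ft_force: [-0.5, -0.8, -1.4]
grip_width: 0.0248
gripper_force: 50.3
t 35.73 pos [ 0.6398 -0.2826  0.2022] yaw -17.59 turn_z rad -0.3419 shift [ 0.3063 -0.1272  0.0022] tilt [-0.0014  0.001 ] q6 -15.9 grip 0.0248 50.33652484416962 F [-0.5 -0.8 -1.4]
org 236 34
-0.004 [[[270.5, 92.0], [270.6, 84.8], [263.4, 88.9], [263.4, 81.7]], [[289.8, 81.2]]]
0 [[[269.5, 92.5], [269.6, 85.4], [262.4, 89.4], [262.5, 82.2]], [[288.9, 81.7]]]
0.004 [[[268.6, 93.1], [268.7, 85.9], [261.5, 89.9], [261.5, 82.7]], [[288.0, 82.2]]]
```

View pics/mb.png

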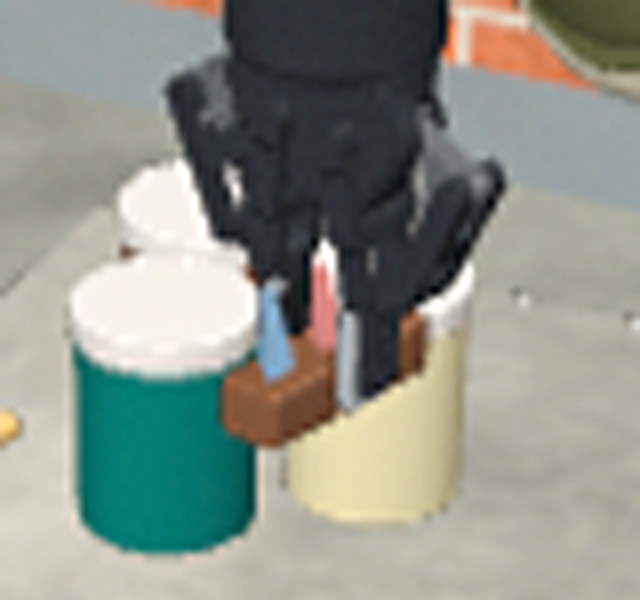

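The pack is gripped near its middle; near corner at (280,447), right end at (425,370), which fits a centre offset of about −1 mm along the bar.

```bash
python3 -m jog '[[0,0,-0.171,0,0,0,0],[0,0,-0.171,0,0,0,0],[0,0,0,0.0512,-0.0212,0,0],[0,0,0,0.0512,-0.0212,0,0],[0,0,0,0.0512,-0.0212,0,0],[0,0,0,0.0512,-0.0212,0,0],[0,0,0,0.0512,-0.0212,0,0],[0,0,0,0.0512,-0.0212,0,0],[0,0,0,0,0,0,0],[0,0,0,0,0,0,0]]'; bash g.sh .502 .020 .06 2
```

```text
time_s: 37.02
position: [0.5023, 0.0195, 0.2025]
tool_rot: [[-0.035, 0.999, -0.001], [0.999, 0.035, 0.0], [0.0, -0.001, -1.0]]
ft_force: [0.4, -1.3, -0.8]
grip_width: 0.0247
gripper_force: 50.3
t 37.02 pos [0.5023 0.0195 0.2025] yaw 2.02 turn_z rad 0.0004 shift [ 0.0006 -0.0003  0.1425] tilt [-0.0013  0.    ] q6 -13.3 grip 0.0247 50.26318609714508 F [ 0.4 -1.3 -0.8]
```

```bash
python3 -m jog '[[0,0,0,0.0006,-0.0003,0.04,0],[0,0,0,0,0,0.05,0],[0,0,0,0,0,0.05,0],[0,0,0,0,0,0.033,0],[0,0,0,0,0,0,0],[0,0,0,0,0,0,0]]'; bash g.sh .502 .020 .0208 2
```

```text
time_s: 37.78
position: [0.5029, 0.0195, 0.0311]
tool_rot: [[-0.034, 0.999, 0.001], [0.999, 0.034, -0.0], [-0.0, 0.001, -1.0]]
ft_force: [0.5, 1.2, -1.2]
grip_width: 0.0246
gripper_force: 50.2
t 37.77 pos [0.5029 0.0195 0.0311] yaw 1.95 turn_z rad -0.0008 shift [ 0.0005 -0.0009  0.0103] tilt [ 0.0014 -0.0003] q6 -13.2 grip 0.0246 50.23046672344208 F [ 0.5  1.2 -1.2]
```

```bash
python3 -m jog '[[0,0,0,0.0005,-0.0009,0.006,0],[0,0,0,0,0,0.003,0],[0,0,0,0,0,0,0],[0,0,0,0,0,0.001,0],[0,0,0,0,0,0,0]]'; python3 -m jog '[[0,0,0,0,0,0.0008,0],[0,0,0,0,0,0,0],[0,0,0,0,0,0,0]]';  bash g.sh .502 .020 .0208 2
```

```text
time_s: 38.4
position: [0.5012, 0.0207, 0.0208]
tool_rot: [[-0.035, 0.999, 0.001], [0.999, 0.035, -0.0], [-0.0, 0.001, -1.0]]
ft_force: [-1.5, -0.7, 5.4]
grip_width: 0.0248
gripper_force: 50.9
time_s: 38.78
position: [0.5012, 0.0207, 0.0207]
tool_rot: [[-0.035, 0.999, 0.001], [0.999, 0.035, -0.0], [-0.0, 0.001, -1.0]]
ft_force: [-3.8, 0.6, 15.8]
grip_width: 0.0246
gripper_force: 52.3
t 38.77 pos [0.5012 0.0207 0.0207] yaw 2.02 turn_z rad 0.0004 shift [-0.0008  0.0007 -0.0001] tilt [ 0.0012 -0.0004] q6 -13.2 grip 0.0246 52.30724036693573 F [-3.8  0.6 15.8]
```

```bash
python3 -m jog '[[0,0,0,0,0,-0.0008,0],[0,0,0,0,0,0,44],[0,0,0,0,0,0,44],[0,0,0,0,0,0,44],[0,0,0,0,0,-0.03,44],[0,0,0,0,0,-0.06,44],[0,0,0,0,0,-0.06,44],[0,0,0,0,0,-0.06,44],[0,0,0,0,0,-0.04,44],[0,0,0,0,0,0,44]]'; bash g.sh .506 .143 .27 92
```

```text
time_s: 40.02
position: [0.5019, 0.0206, 0.2729]
tool_rot: [[-0.035, 0.999, 0.006], [0.999, 0.035, -0.001], [-0.001, 0.006, -1.0]]
ft_force: [-0.6, -0.4, -1.1]
grip_width: 0.0378
gripper_force: 0.0
t 40.02 pos [0.5019 0.0206 0.2729] yaw 2.01 turn_z rad -1.5706 shift [-0.0084  0.1222  0.0029] tilt [ 0.006  -0.0012] q6 -13.2 grip 0.0378 0.0 F [-0.6 -0.4 -1.1]
```

```bash
python3 -m jog '[[0,0,0,0.045,-0.033,0,44],[0,0,0,0.045,-0.033,0,44],[0,0,0,0.045,-0.033,0,44],[0,0,0,0.045,-0.033,0,44],[0,0,0,0.045,-0.033,0,44],[0,0,0,0.045,-0.033,0,44],[0,0,0,0.045,-0.033,0,44],[0,0,0,0.045,-0.033,0,44],[0,0,0,0,0,0,44],[0,0,0,0,0,0,44]]'
python3 - <<'E'
from h import *
print(observe()['position'])
shot('side','sc.png');shot('top','tc.png')
a=cv2.resize(cv2.imread('pics/sc.png')[150:270,170:310],(400,343),interpolation=2);b=cv2.resize(cv2.imread('pics/tc.png')[135:235,220:353],(800,600),interpolation=2)
cv2.imwrite('pics/mc.png',cv2.convertScaleAbs(b,alpha=1.2));cv2.imwrite('pics/md.png',cv2.convertScaleAbs(a,alpha=1.3))
E
```

```text
time_s: 41.28
position: [0.2245, 0.3709, 0.2692]
tool_rot: [[-0.036, 0.999, -0.001], [0.999, 0.036, -0.002], [-0.002, -0.001, -1.0]]
ft_force: [-0.6, -0.2, -0.2]
grip_width: 0.0377
gripper_force: 0.0
[0.22453512 0.37085441 0.26924405]
```

View pics/mc.png

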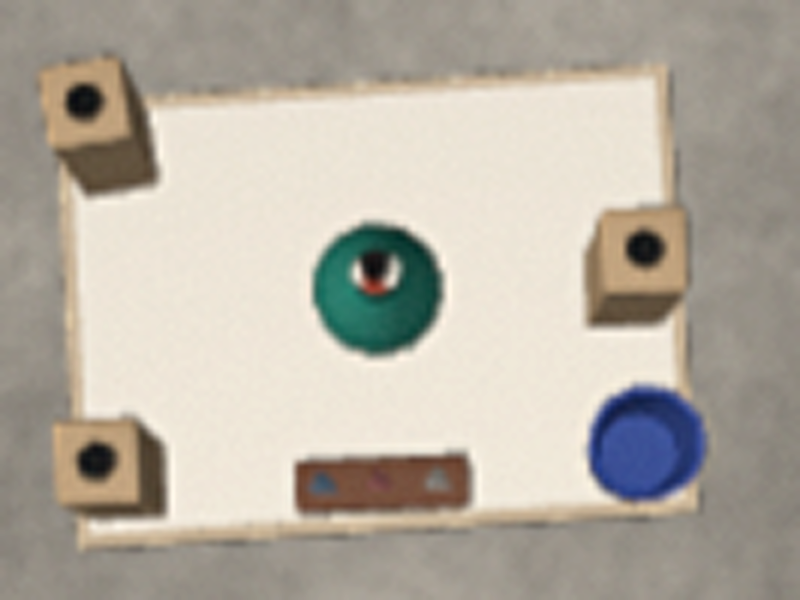

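View pics/md.png

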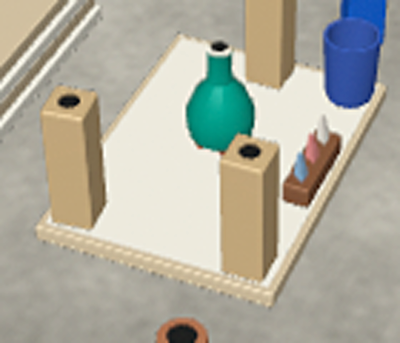

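Everything stands: the vase is upright at the middle (377,266), the cone pack parallel to and about 10 mm from the near edge (383,483), the post at the right end, and post_a and the cup unmoved. Post_b is about 2.5–3 mm too far from the near edge and as much too close to the left edge, so I regrip it and correct.

```bash
python3 -m jog '[[0,0,-0.1745,0,0,0,80],[0,0,-0.1745,0,0,0,80],[0,0,-0.1745,0,0,0,80],[0,0,-0.1745,0,0,0,80],[0,0,-0.1745,0,0,0,80],[0,0,-0.1745,0,0,0,80],[0,0,-0.1745,0,0,0,80],[0,0,-0.1745,0,0,0,80],[0,0,-0.1745,0,0,0,80],[0,0,0,0,0,0,80]]'; bash g.sh .506 .143 .27 92
python3 - <<'E'
from h import *
t=lambda p:((p[0]+.5)/6-.5+220,(p[1]+.5)/6-.5+135)
print('vase mouth',at('top',t((377,266)),.133),'belly',at('top',t((378,288)),.064),'pack',at('top',t((383.5,483)),.038),'b',at('top',t((97,461)),.141),'a',at('top',t((84,102)),.141),'c',at('top',t((645,248)),.141),'cup',at('top',t((647,443)),.088))
E
```

```text
time_s: 42.62
position: [0.2254, 0.3706, 0.2701]
tool_rot: [[-1.0, -0.031, -0.0], [-0.031, 1.0, -0.0], [0.0, -0.0, -1.0]]
ft_force: [0.8, 0.5, 0.3]
grip_width: 0.0688
gripper_force: 0.0
t 42.62 pos [0.2254 0.3706 0.2701] yaw 91.77 turn_z rad -0.0039 shift [-2.725e-01 -2.372e-01  1.000e-04] tilt [-0.0001 -0.0002] q6 -48.8 grip 0.0688 0.0 F [0.8 0.5 0.3]
vase mouth [0.59027573 0.02078853 0.133     ] belly [0.59037932 0.02137895 0.064     ] pack [0.50079106 0.02104477 0.038     ] b [0.50595688 0.14487665 0.141     ] a [0.66538464 0.14875387 0.141     ] c [ 0.59420735 -0.09683723  0.141     ] cup [ 0.51289916 -0.09978845  0.088     ]
```

```bash
python3 -m jog '[[0,0,0,-0.0454,-0.0395,0,80],[0,0,0,-0.0454,-0.0395,0,80],[0,0,0,-0.0454,-0.0395,0,80],[0,0,0,-0.0454,-0.0395,0,80],[0,0,0,-0.0454,-0.0395,0,80],[0,0,0,-0.0454,-0.0395,0,80],[0,0,0,0,0,0,80],[0,0,0,0,0,0,80]]'; bash g.sh .506 .143 .095 92
```

```text
time_s: 43.62
position: [0.5048, 0.1435, 0.27]
tool_rot: [[-1.0, -0.031, -0.001], [-0.031, 1.0, 0.0], [0.001, 0.0, -1.0]]
ft_force: [-0.1, 0.6, 0.3]
grip_width: 0.0683
gripper_force: 0.0
t 43.62 pos [0.5048 0.1435 0.27  ] yaw 91.79 turn_z rad -0.0036 shift [-0.0012 -0.0006  0.175 ] tilt [-0.0008  0.0002] q6 -88.9 grip 0.0683 0.0 F [-0.1  0.6  0.3]
```

```bash
python3 -m jog '[[0,0,-0.0036,-0.0012,-0.0006,0.04,80],[0,0,0,0,0,0.05,80],[0,0,0,0,0,0.05,80],[0,0,0,0,0,0.034,80],[0,0,0,0,0,0,80],[0,0,0,0,0,0,0],[0,0,0,0,0,0,0],[0,0,0,0,0,0,0],[0,0,0,0,0,0,0],[0,0,0,0,0,0,0]]' 40; bash g.sh .5035 .1405 .09 92;  python3 -m jog '[[0,0,0,0,0,-0.008,0],[0,0,0,0,0,0,0],[0,0,0,0.0025,-0.0025,0,0],[0,0,0,0,0,0,0],[0,0,0,0,0,0,0]]'; bash g.sh .5035 .1405 .09 92
```

```text
time_s: 44.88
position: [0.5071, 0.1438, 0.0981]
tool_rot: [[-0.999, -0.038, 0.003], [-0.038, 0.999, 0.001], [-0.004, 0.001, -1.0]]
ft_force: [-0.9, 1.9, 7.1]
grip_width: 0.0379
gripper_force: 40.0
t 44.88 pos [0.5071 0.1438 0.0981] yaw 92.19 turn_z rad 0.0033 shift [ 0.0037 -0.0031  0.0081] tilt [0.0035 0.0009] q6 -89.3 grip 0.0379 40.04696846008301 F [-0.9  1.9  7.1]
time_s: 45.5
position: [0.5039, 0.1406, 0.1041]
tool_rot: [[-0.999, -0.038, -0.0], [-0.038, 0.999, -0.0], [0.0, -0.0, -1.0]]
ft_force: [0.7, 0.4, -2.5]
grip_width: 0.0377
gripper_force: 40.5
t 45.5 pos [0.5039 0.1406 0.1041] yaw 92.18 turn_z rad 0.0032 shift [ 0.0004 -0.0001  0.0141] tilt [-0.0003 -0.    ] q6 -89.6 grip 0.0377 40.51205098628998 F [ 0.7  0.4 -2.5]
```

```bash
python3 -m jog '[[0,0,0,0,0,0.004,0],[0,0,0,0,0,0.0015,0],[0,0,0,0,0,0,0],[0,0,0,0,0,0.001,0],[0,0,0,0,0,0,0]]'; python3 -m jog '[[0,0,0,0,0,0.001,0],[0,0,0,0,0,0,0],[0,0,0,0,0,0,0]]'
```

```text
time_s: 46.12
position: [0.504, 0.1408, 0.0982]
tool_rot: [[-0.999, -0.038, 0.001], [-0.038, 0.999, 0.0], [-0.001, -0.0, -1.0]]
ft_force: [-1.4, -0.1, 3.7]
grip_width: 0.0373
gripper_force: 40.9
time_s: 46.5
position: [0.5042, 0.1408, 0.0981]
tool_rot: [[-0.999, -0.038, 0.002], [-0.038, 0.999, 0.0], [-0.002, -0.0, -1.0]]
ft_force: [-4.4, 0.5, 13.0]
grip_width: 0.0372
gripper_force: 42.2
```

```bash
python3 -m jog '[[0,0,0,0,0,-0.001,0],[0,0,0,0,0,0,85],[0,0,0,0,0,0,85],[0,0,0,0,0,0,85],[0,0,0,0,0,0,85],[0,0,0,0,0,-0.03,85],[0,0,0,0,0,-0.06,85],[0,0,0,0,0,-0.06,85],[0,0,0,0,0,-0.03,85],[0,0,0,0,0,0,85]]'; python3 -m jog '[[0,0,0,0.0454,0.0395,0,85],[0,0,0,0.0454,0.0395,0,85],[0,0,0,0.0454,0.0395,0,85],[0,0,0,0.0454,0.0395,0,85],[0,0,0,0.0454,0.0395,0,85],[0,0,0,0.0454,0.0395,0,85],[0,0,0,0,0,0,85],[0,0,0,0,0,0,85]]'
python3 - <<'E'
from h import *
shot('top','te.png')
b=cv2.resize(cv2.imread('pics/te.png')[135:235,220:353],(800,600),interpolation=2)
cv2.imwrite('pics/me.png',cv2.convertScaleAbs(b,alpha=1.2))
E
```

```text
time_s: 47.75
position: [0.5045, 0.1408, 0.2798]
tool_rot: [[-0.999, -0.038, 0.005], [-0.038, 0.999, 0.0], [-0.005, 0.0, -1.0]]
ft_force: [-0.2, -0.2, -0.9]
grip_width: 0.0726
gripper_force: 0.0
time_s: 48.75
position: [0.2227, 0.3668, 0.2768]
tool_rot: [[-0.999, -0.039, -0.001], [-0.039, 0.999, -0.001], [0.001, -0.001, -1.0]]
ft_force: [1.0, 0.2, 0.4]
grip_width: 0.0727
gripper_force: 0.0
```

View pics/me.png

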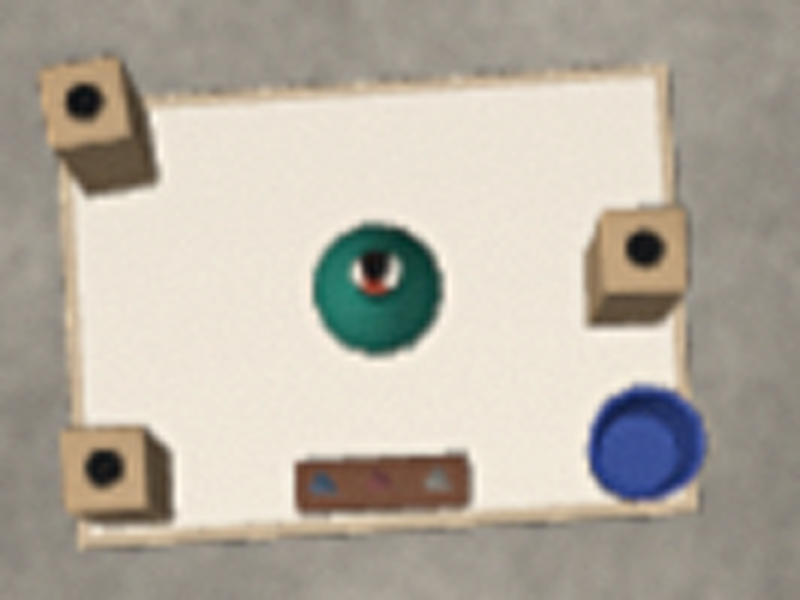

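Post_b's hole has moved to (104,468), about 3 mm toward its target on both axes. Nothing else moved and the gripper is clear, so I hand in.

```bash
python3 -c "from rig import job; print(job.close_job())"
```

```text
the job is handed in; nothing more can be done
None
```

The shelf is loaded as asked and handed in at about 49 s: in the last top-camera check the posts, stilt, vase and cone pack sat within roughly 1–4 mm of their targets, with post_a and the cup unmoved.

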